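# Free the seized tray clamp and get the texture stamps out

## Robot

A 6-joint arm with a two-finger parallel gripper is mounted at the origin on the work surface. World frame = base frame: x ahead of the robot, y to its left, z up, the work surface at z = 0. Lengths are in mm, angles in rad, forces in N, time in s.
With the tool pointing down it reaches from about 150 to 775 mm from the base axis. Payload 6.1 kg.
Tool frame: the origin (TCP) lies at the very end of the fingers, on their centre line; the grasp point (between the pads) lies 19 mm behind it; z points along the fingers, y is the line along which they close (so a half turn about z gives the same grasp; the last joint's range is limited). The gripper opens to 85 mm and grips with 20 to 120 N. Pads are 22 mm wide; open, the fingers measure 114 mm over their backs; the gripper's body (76 mm by 85 mm) begins 54 mm behind the grasp point. The pads swing forward as they close: fully open they stand 13 mm farther back than shut.
Start: joints at [-1.189, 0.126, -0.04, 1.405, 0, 1.571], TCP at [195.603, -487.184, 231.295] pointing down, gripper open.
Joint ranges: [-2.72, 2.72], [-0.95, 1.95], [-1.27, 1.35], [-1.78, 2.02], [-1.46, 1.47], [-3.14, 3.14]. Speed limits (rad/s): [2.39, 2.39, 3.01, 3.14, 3.14, 3.14].

## Interface

Orientations are given as a unit quaternion [x, y, z, w].
In Python, from bench import status, optics, job gives the robot as it stands. The module is installed in compiled form; this text tells all that it offers.
- The arm moves only by the tool drive_tool, never from a script. Its argument "plan" is a list of rows, each a list of 7 numbers: the shift along the world's x, y, z in mm, then the turn, a rotation vector about the world's x, y, z in rad, then the closure, from -1 (fully open) to 1 (shut), so that 0 is half open. A call has 1 to 8 rows; each row shifts and turns the commanded pose from where the row before left it; what a row does not reach is not made up. A row lasts 1/10 s, in which the tool goes at most 50 mm and 8.59 degrees, less where a joint would pass 70% of its speed; a pose out of reach is approached as far as the arm can. A call with a gripper value outside its range is refused whole. The fingers move at their own pace and stop on an object; "grip_force" is the grip in N (left out, the last holds). Time passes only in rows, so rows that do not move let the fingers close. It gives the time, the measured TCP pose, the force, the opening and the grip force at its end, in the units of the state.
- status.read_state(): the state, without advancing time (a new reading comes with each control period).
- optics.grab_frame(name): name is "side" or "top" or "wrist"; returns the picture (420x560x3 uint8, red, green, blue); there is no depth.
- optics.camera_info(name): a dict with "K" (3x3 intrinsics, pixels), "R" (3x3) and "t" (3): a world point X has camera coordinates R X + t. Camera axes: x right, y down, z forward; pixel columns grow to the right and rows downward; lengths in mm; the calibration is good to about 2 mm. A picture is of the moment at which its call begins: read the wrist's pose just before it. camera_info takes no time and is no camera call; for the wrist camera it gives the pose at the moment of the call.
- job.sign_off(): hands the job in; it is judged then, once.
The state is a dict: "time": time; "q": joint angles; "joint_velocities": joint speeds; "effort": joint torques, N m; "ee_pos": TCP position; "ee_rot": TCP orientation; "wrist_force": force on the tool from outside, world axes, zero at the start; "ft_torque": the same for the moment, N m; "finger_gap": finger opening in mm; "grasp_force": force on a finger pad.
Only numpy, scipy, OpenCV 4.12 (cv2) and the standard library are available. Lean on these libraries where they do the work, as an engineer would, in place of code of your own. Each camera call takes 0.05 s, during which the arm holds its last target. There are 200 camera calls.

## Task

The swing clamp that holds down the stack of drying trays is seized with dried slip: rock it back and forth in small arcs until it breaks free, then swing it right clear of the trays. Lift the two upper trays off and set them, one on the other, centred on the round plaster bat, and then stand every texture stamp from the base tray upright on the rectangular plywood board. Finally restack the two trays squarely in their old order and swing the clamp back straight over them, never tipping a tray and leaving the jar, brush and scraper where they are.

Things in the scene. Friction and masses are not known exactly. Their poses are not given: they have to be found in the camera images.
- rack: fixed base of the stack: base tray 160 (x) by 130 mm (y), floor 8 mm, 6 mm lip, and at each corner a 14 mm square post, 68 mm tall, that bears tray_low. Origin: centre of the base tray's underside, on the table. The clamp's round steel post, 24 mm in diameter, stands 150 mm along +x from the origin, beyond the tray's end
- clamp (a joint): clamp angle, counterclockwise from above. 0: arm along rack -x, over the top tray; above 1.25: clear; 1.57: along rack -y; ends -0.33, 1.6. Seized at first: hard stops at +-0.30; forcing them does nothing. Each swing past 0.26 to one stop, held 0.3 s, then to the other loosens it; after 4 or 5 alternate swings the stops give way. Friction 0.12 N m throughout; stays where left
- clamp_grip (a point): centre of the clamp's T-handle, on the turning axis, 209 mm above the table: a bar 60 mm long (along x), 14 mm wide (y), 28 mm tall, centred here, parallel to the arm; 18 mm of clear height beneath it, then the arm. Turns with the clamp: -x points along the arm to its tip; z up
- clamp_tip (a point): underside of the clamp's arm near its free end, 105 mm from the turning axis, 167 mm above the table (3 mm above the top tray). The arm is 16 mm wide and 10 mm thick
- tray_low: plywood tray 160 (x) by 130 (y) by 48 mm tall, 0.4 kg; floor 8 mm, a 14 mm square post at each corner bears the next tray. A dark carrying bar runs along x over the middle: 14 mm wide, 32 to 48 mm above the underside, free beneath from x = -60 to 60. Holds six flat square tiles. The lower of the two upper trays: stacked, its origin is 68 mm above the rack's and its x along the rack's. Origin: centre of its underside, z up
- tray_top: plywood tray 160 (x) by 130 (y) by 48 mm tall, 0.4 kg; floor 8 mm, a 14 mm square post at each corner bears the next tray. A dark carrying bar runs along x over the middle: 14 mm wide, 32 to 48 mm above the underside, free beneath from x = -60 to 60. Holds eight flat round discs. The top tray: stacked, its origin is 116 mm above the rack's and its x along the rack's; rests on tray_low. Origin: centre of its underside, z up
- stamp1: texture stamp, 50 mm tall, 60 g: a round foot 34 mm in diameter and 14 mm high, and above it an upright round dark handle 18 mm in diameter. One of four; some are absent (None). At first those present stand upright in the base tray, under the trays. Origin: centre of the foot's underside; z along the handle
- stamp2: texture stamp, 50 mm tall, 60 g: a square foot 30 mm wide and 14 mm high, and above it an upright round dark handle 18 mm in diameter. One of four; some are absent (None). At first those present stand upright in the base tray, under the trays. Origin: centre of the foot's underside; z along the handle
- stamp3: texture stamp, 50 mm tall, 60 g: a round foot 34 mm in diameter and 14 mm high, and above it an upright round dark handle 18 mm in diameter. One of four; some are absent (None). At first those present stand upright in the base tray, under the trays. Origin: centre of the foot's underside; z along the handle
- stamp4: texture stamp, 50 mm tall, 60 g: a square foot 30 mm wide and 14 mm high, and above it an upright round dark handle 18 mm in diameter. One of four; some are absent (None). At first those present stand upright in the base tray, under the trays. Origin: centre of the foot's underside; z along the handle
- bat: fixed round white plaster bat, 230 mm in diameter, 10 mm thick, on one side of the rack. Origin: centre of its underside, on the table. One tray fits on it; the second goes on top of the first
- board: fixed rectangular plywood board 220 mm (its x) by 160 mm (its y), 9 mm thick, on the other side of the rack. Origin: centre of its underside, on the table
- jar: bystander: closed glaze jar, 60 mm in diameter, 85 mm tall, to be left alone. Origin: centre of its underside
- brush: bystander: brush about 190 mm long lying on the table, to be left alone. Origin: under its middle
- scraper: bystander: flat steel scraper 90 by 50 mm, 14 mm high, lying on the table, to be left alone. Origin: centre of its underside
Things that resemble listed ones, but are neither listed nor needed, are in the scene too. Leave any pink or yellow look-alike of the tray_low alone. Leave any green look-alike of the tray_top alone.

How it is judged (in metres and radians):
On the way, in this order (a step that is already met when the one before it is completed fails the run):
1. the clamp has broken free and is swung clear of the trays (1.25 rad or more) (value of joint clamp above 1.25 rad), for 0.2 s.
2. both upper trays rest level on the plaster bat, one on the other, within 50 mm of its centre, let go (horizontal distance between each of tray_low, tray_top and bat below 0.05 m and z of tray_low in the frame of bat between 0.006 and 0.063 m and angle between each of tray_low, tray_top's own z axis and vertical below 0.1 rad and linear speed of each of tray_low, tray_top below 0.02 m/s and contact force between the fingers and tray_low below 0.5 N and z of tray_top in the frame of bat between 0.006 and 0.063 m and contact force between the fingers and tray_top below 0.5 N), for 0.3 s.
3. every stamp present stands upright on the plywood board (x of stamp1 in the frame of board between -0.105 and 0.105 m and y of stamp1 in the frame of board between -0.075 and 0.075 m and z of stamp1 in the frame of board between 0.006 and 0.013 m and angle between each of stamp1, stamp2, stamp3, stamp4's own z axis and vertical below 0.15 rad and linear speed of each of stamp1, stamp2, stamp3, stamp4 below 0.02 m/s and x of stamp2 in the frame of board between -0.105 and 0.105 m and y of stamp2 in the frame of board between -0.075 and 0.075 m and z of stamp2 in the frame of board between 0.006 and 0.013 m and x of stamp3 in the frame of board between -0.105 and 0.105 m and y of stamp3 in the frame of board between -0.075 and 0.075 m and z of stamp3 in the frame of board between 0.006 and 0.013 m and x of stamp4 in the frame of board between -0.105 and 0.105 m and y of stamp4 in the frame of board between -0.075 and 0.075 m and z of stamp4 in the frame of board between 0.006 and 0.013 m), for 0.3 s.
4. the two trays are restacked squarely on the base tray in their old order (within 12 mm each way and 0.12 rad) (x of tray_low in the frame of rack between -0.012 and 0.012 m and y of tray_low in the frame of rack between -0.012 and 0.012 m and z of tray_low in the frame of rack between 0.064 and 0.072 m and angle between the x axis of each of tray_low, tray_top and the x axis of rack, either way round below 0.12 rad and linear speed of each of tray_low, tray_top below 0.02 m/s and x of tray_top in the frame of rack between -0.012 and 0.012 m and y of tray_top in the frame of rack between -0.012 and 0.012 m and z of tray_top in the frame of rack between 0.112 and 0.12 m), for 0.3 s.
At the end, for the whole second after the job is handed in: clamp within 0.25 rad of straight over the top tray; tray_low and tray_top stacked on the base tray in their old order within 12 mm each way and 0.12 rad; every stamp present upright (0.15 rad) on the plywood board, its centre at least 5 mm inside the edges; all at rest (all of step 3 and all of step 4 and value of joint clamp between -0.25 and 0.25 rad and velocity of joint clamp between -0.1 and 0.1 rad/s); the robot touches nothing.
It fails at once if a tray is tipped by more than 0.5 rad (angle between any of tray_low, tray_top's own z axis and vertical above 0.5 rad).
It fails at once if the jar, brush or scraper is moved by more than 40 mm (distance of any of jar, brush, scraper from where it was at the start of the episode above 0.04 m).
Of stamp1, stamp2, stamp3, stamp4 only 2 to 4 are there at a start; the rules pass over those that are not, and their reading is None.
At some moment in a run one of stamp1, stamp2, stamp3, stamp4 may be knocked a few centimetres aside while the robot is not near it.
It also fails if it takes over 210 s, if anything falls off the work surface, if the arm or the gripper's body presses on something with over 40 N, if the wrist force passes 120 N, or if a joint passes its speed limit or range.

## Working session

There is one attempt and no reset: what is moved stays moved. The work goes in short steps, Python scripts to look and compute and a tool call to move; the robot and the scene stay as the last step left them, time stands still between calls to the robot, and variables do not carry over. Pictures are saved under pics/ and viewed, at most 16 in all, crops included, and the job is handed in when it is done.

Besides the shell and the picture viewer there is one more tool, called after "Request:" by a JSON object that holds its "method" and its "body", one argument or row to a line. drive_tool: Moves the arm, as the interface text tells. Its arguments: {"type":"object","properties":{"plan":{"type":"array"},"grip_force":{"type":"number"}},"required":["plan"]}

```bash
mkdir -p pics; cat > h.py <<'E'
import numpy as np,cv2
from bench import status,optics,job
from scipy.spatial.transform import Rotation as Rn
def ray(name,u,v,z,ci=None):
    c=ci or optics.camera_info(name);K,R,t=[np.array(c[k],float) for k in("K","R","t")]
    d=R.T@np.linalg.solve(K,[u,v,1.]);o=-R.T@t
    return o+d*(z-o[2])/d[2]
def proj(name,X,ci=None):
    c=ci or optics.camera_info(name);K,R,t=[np.array(c[k],float) for k in("K","R","t")]
    p=K@(R@np.array(X,float)+t);return p[:2]/p[2]
def shot(name,fn,crop=None,s=1):
    im=optics.grab_frame(name)
    if crop: im=im[crop[1]:crop[3],crop[0]:crop[2]]
    im=cv2.resize(np.array(im),None,fx=s,fy=s,interpolation=cv2.INTER_CUBIC)
    cv2.imwrite(f"pics/{fn}.png",im[:,:,::-1]);
E
python3 - <<'E'
from h import *
print(status.read_state())
a=optics.grab_frame("top");b=optics.grab_frame("side")
cv2.imwrite("pics/top0.png",cv2.resize(a,(800,600))[:,:,::-1]);cv2.imwrite("pics/side0.png",cv2.resize(b,(800,600))[:,:,::-1])
for n in("top","side"):
  c=optics.camera_info(n);print(c["K"],-np.array(c["R"]).T@c["t"],c["R"])
E
```

```text
{'time': 0.0, 'q': array([-1.18900227e+00,  1.26376374e-01, -4.06076126e-02,  1.40535899e+00,
        2.75760156e-06,  1.57079544e+00]), 'joint_velocities': array([-0.00155658,  0.00055803,  0.00018216, -0.00048272, -0.00053906,
        0.00040542]), 'effort': array([-1.23880796e-03, -4.35914540e+01,  3.52923059e+01,  1.71718583e-02,
       -1.71687516e-04,  9.65968809e-06]), 'ee_pos': array([ 195.46302297, -486.83644812,  230.53052533]), 'ee_rot': array([ 9.81834051e-01,  1.89740079e-01, -1.45376202e-04, -7.59537928e-04]), 'wrist_force': array([0.31907722, 0.03184379, 0.9486711 ]), 'ft_torque': array([-0.07230558,  0.00571956, -0.0390141 ]), 'grasp_force': 0.0, 'finger_gap': 85.49504463395739}
[[385.93905512   0.         280.29366777]
 [  0.         385.93905512 204.30731103]
 [  0.           0.           1.        ]] [ 346.7024846    89.97038151 1319.17741249] [[ 0.02797496 -0.9995693  -0.00886692]
 [-0.99360867 -0.02683552 -0.1096434 ]
 [ 0.10935822  0.01187752 -0.99393144]]
[[404.38905182   0.         275.90986634]
 [  0.         404.38905182 207.41533614]
 [  0.           0.           1.        ]] [ 216.63665916 -980.5487513   808.55131344] [[ 0.9716405  -0.2358614  -0.01685629]
 [-0.13595986 -0.49892245 -0.85591548]
 [ 0.19346744  0.83393392 -0.51684095]]
```

View pics/top0.png

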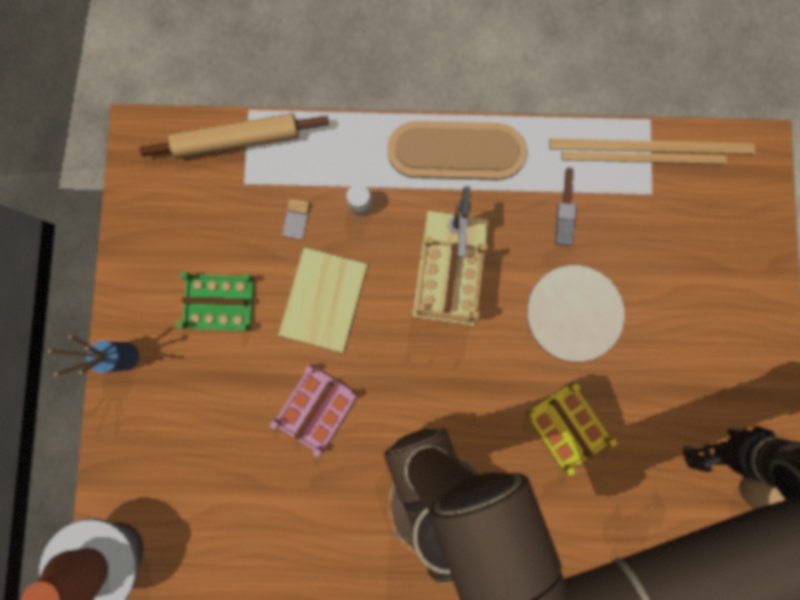

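View pics/side0.png

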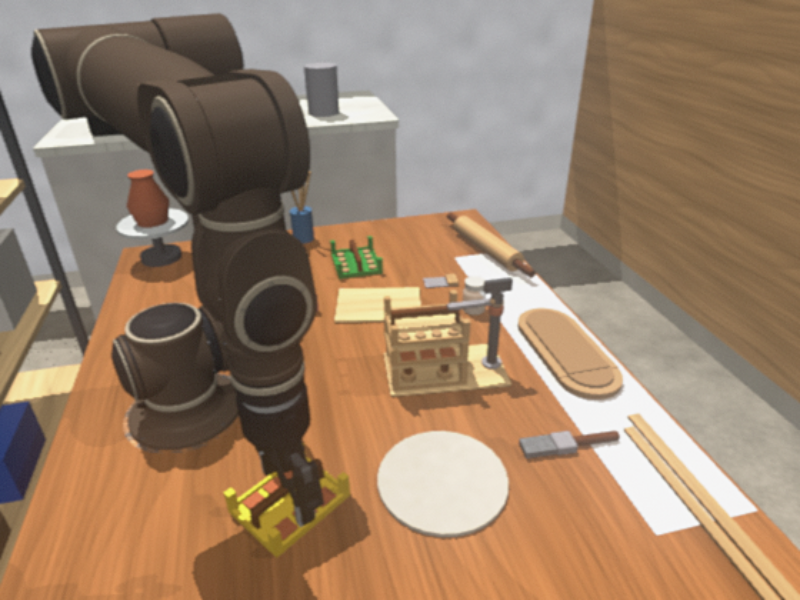

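Top view, in px of the 800x600 picture: the natural plywood stack under the clamp is at (450,265). Green (217,302), pink (314,410) and yellow (571,428) trays are look-alikes, so I leave them alone. The bat is at (576,313), the board (323,300), the jar (359,199), the scraper/brush pieces (297,218) and (566,205). I'll check the stack in a close crop.

```bash
python3 - <<'E'
from h import *
a=cv2.imread("pics/top0.png")[:,:,::-1]
im=optics.grab_frame("top")
A=cv2.resize(im[125:235,185:445],None,fx=3.07,fy=3.07,interpolation=cv2.INTER_CUBIC)
im=optics.grab_frame("side")
B=cv2.resize(im[185:285,260:365],None,fx=5.5,fy=5.5,interpolation=cv2.INTER_CUBIC)
im=optics.grab_frame("top")
C=cv2.resize(im[140:235,280:350],None,fx=6,fy=6,interpolation=cv2.INTER_CUBIC)
cv2.imwrite("pics/c1.png",C[:,:,::-1]);cv2.imwrite("pics/c2.png",B[:,:,::-1])
E
```

```text
(no output)
```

View pics/c1.png

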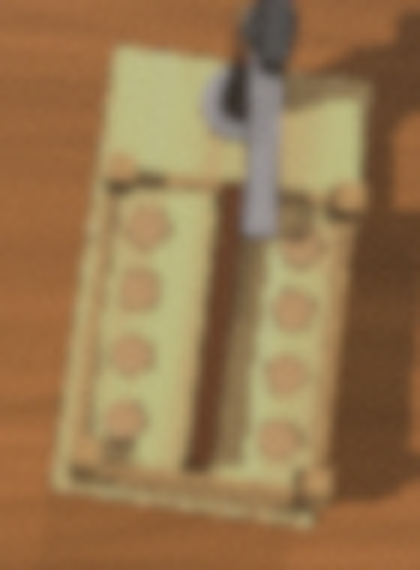

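View pics/c2.png

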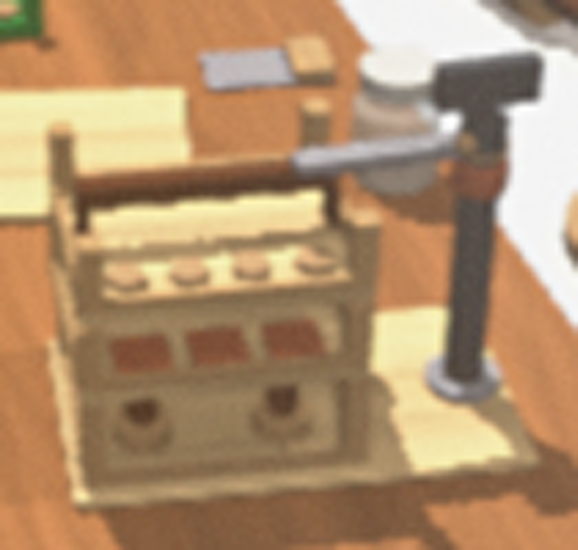

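```bash
cat >> h.py <<'E'
from scipy.optimize import least_squares
E
python3 - <<'E'
from h import *
T=optics.camera_info("top");S=optics.camera_info("side")
t=lambda u,v:(280+u/6,140+v/6); s=lambda u,v:(260+u/5.5,185+v/5.5)
obs=[(T,t(120,165),(73,58,164)),(T,t(347,196),(73,-58,164)),(T,t(92,445),(-73,58,164)),(T,t(317,484),(-73,-58,164)),
(S,s(62,128),(-73,58,164)),(S,s(317,105),(73,58,164)),(S,s(362,214),(73,-58,164)),(S,s(90,243),(-73,-58,164)),(T,t(228,102),(150,0,4)),(S,s(464,380),(150,0,2)),(S,s(488,78),(150,0,209))]
def W(p,o):
    c,q=np.cos(p[2]),np.sin(p[2]);return (p[0]+c*o[0]-q*o[1],p[1]+q*o[0]+c*o[1],o[2])
f=lambda p:np.ravel([proj(0,W(p,o),C)-np.array(m) for C,m,o in obs])
r=least_squares(f,[400,0,0],loss="soft_l1",x_scale=[100,100,1])
print(r.x,np.round(f(r.x).reshape(-1,2),1).tolist(),"clamp",W(r.x,(150,0,209)))
sc=560/800
print("bat",ray("top",576*sc,313*sc,10))
bc=[(307,248),(367,265),(345,352),(279,335)]
P=np.array([ray("top",u*sc,v*sc,9) for u,v in bc]);print("board",P,P.mean(0))
for n,u,v,z in[("jar",359,196,85),("scr",296,220,10),("brush",567,205,8)]:print(n,ray("top",u*sc,v*sc,z))
E
```

```text
[ 5.09919414e+02 -4.93708949e+00 -1.04584492e-01] [[0.6, -0.2], [0.7, -0.4], [-0.9, 0.6], [0.1, -0.8], [-0.0, -0.4], [0.1, -0.1], [0.8, 0.4], [-0.1, -0.3], [-0.0, 0.3], [-1.1, 0.3], [-0.6, -0.5]] clamp (np.float64(659.0998173943334), np.float64(-20.596180516909577), 209)
bat [ 451.57586361 -312.182963     10.        ]
board [[591.33528211 334.21070244   9.        ]
 [553.6711608  187.79643111   9.        ]
 [344.32680533 232.62348513   9.        ]
 [380.04848466 391.02434492   9.        ]] [467.34543323 286.4137409    9.        ]
jar [701.45658108 206.06095085  85.        ]
scr [659.38816876 363.97942451  10.        ]
brush [ 714.02809221 -292.80632347    8.        ]
```

Both crops confirm it: discs in the top tray, tiles in the lower one, clamp post at the +x end, and stamps visible in the base. My fit puts the rack at (510,-5) with yaw -0.105, and the clamp axis at (659,-21). I'm moving above the clamp.

Request:
{"method": "drive_tool", "body": {
  "plan": [
    [20,26,10,0,0,0.147,-1],
    [20,26,10,0,0,0.147,-1],
    [20,26,10,0,0,0.147,-1],
    [25,26,10,0,0,0.147,-1],
    [25,26,10,0,0,0.147,-1],
    [25,26,0,0,0,0.147,-1],
    [25,26,0,0,0,0.147,-1],
    [25,26,0,0,0,0.147,-1]
  ],
  "grip_force": 40
}}

```text
time: 1.05
ee_pos: [381.4, -278.0, 281.5]
ee_rot: [0.71, 0.705, 0.0, 0.0]
wrist_force: [0.0, -0.5, -0.1]
finger_gap: 85.3
grasp_force: 0.0
```

Request:
{"method": "drive_tool", "body": {
  "plan": [
    [25,26,5,0,0,0.147,-1],
    [25,26,5,0,0,0.147,-1],
    [25,26,5,0,0,0.147,-1],
    [25,26,5,0,0,0.147,-1],
    [25,26,5,0,0,0.147,-1],
    [25,26,5,0,0,0.147,-1],
    [25,26,5,0,0,0.147,-1],
    [25,26,5,0,0,0.147,-1]
  ]
}}

```text
time: 1.85
ee_pos: [581.5, -69.9, 321.4]
ee_rot: [0.199, 0.98, -0.0, -0.0]
wrist_force: [-0.8, -1.1, 0.0]
finger_gap: 85.7
grasp_force: 0.0
```

```bash
python3 - <<'E'
from h import *
s=status.read_state();M=Rn.from_quat(s['ee_rot']).as_matrix();print(s['time'],s['ee_pos'],s['q'],"y yaw",np.arctan2(M[1,1],M[0,1]))
ci=optics.camera_info("wrist");shot("wrist","w1");print(ci['t'],-np.array(ci['R']).T@ci['t'])
E
```

```text
1.85 [581.45469071 -69.93991633 321.39837287] [-1.19661959e-01  2.67690045e-01  3.33269927e-01  1.63640474e+00
 -9.37428559e-05  2.81943100e-01] y yaw 1.169191269778751
[-162.47243503 -602.76955161  290.77873811] [507.8907608  -38.97206023 463.47475944]
```

View pics/w1.png

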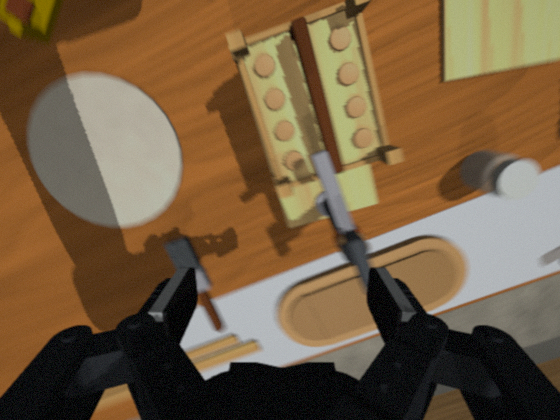

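The wrist view shows the clamp arm running from its tip at (321,153) to the handle around (355,245), with the stack, bat and board all in view. Next I get the arm angle.

```bash
python3 - <<'E'
from h import *
P=[ray("wrist",u,v,177) for u,v in[(322,155),(347,225)]]
d=P[0]-P[1];print(P,"arm yaw rel rack", (np.arctan2(d[1],d[0])-np.pi+.1046+np.pi)%(2*np.pi)-np.pi)
A=np.array([659.1,-20.6]);d=P[0][:2]-A;print("from axis",np.linalg.norm(d),(np.arctan2(d[1],d[0])+.1046)%(2*np.pi)-np.pi)
print("axis@223 px",proj("wrist",(659,-20.6,223)))
for z,o in[(164,(73,58)),(164,(73,-58)),(164,(-73,58)),(164,(-73,-58))]:
  c,s=np.cos(-.1046),np.sin(-.1046);print(o,proj("wrist",(509.9+c*o[0]-s*o[1],-4.9+s*o[0]+c*o[1],z)))
E
```

```text
[array([559.24961875, -14.19043569, 177.        ]), array([636.34499163, -14.9039974 , 177.        ])] arm yaw rel rack 0.09534469304811743
from axis 100.05589013830914 0.04049626555719188
axis@223 px [359.75947978 266.74944819]
(73, 58) [385.91208982 157.72546544]
(73, -58) [275.25705814 189.73668131]
(-73, 58) [355.42229853  -6.91773456]
(-73, -58) [227.61898075  36.58045731]
```

Request:
{"method": "drive_tool", "body": {
  "plan": [
    [26,17,-10,0,0,0.123,-1],
    [26,17,-10,0,0,0.123,-1],
    [26,17,-10,0,0,0.123,-1],
    [0,0,-20,0,0,0,-1],
    [0,0,0,0,0,0,-1]
  ]
}}

```text
time: 2.4
ee_pos: [658.1, -19.6, 267.4]
ee_rot: [0.019, 1.0, 0.0, -0.003]
wrist_force: [0.1, -0.2, -0.2]
finger_gap: 85.7
grasp_force: 0.0
```

```bash
python3 - <<'E'
from h import *
s=status.read_state();M=Rn.from_quat(s['ee_rot']).as_matrix();print(s['time'],s['ee_pos'],s['q'],"y yaw",np.arctan2(M[1,1],M[0,1]))
shot("wrist","w2");c,q=np.cos(-.1046),np.sin(-.1046)
for o in[(73,58,164),(73,-58,164),(150,0,223),(150,0,177),(45,0,177)]:
  print(o,proj("wrist",(509.9+c*o[0]-q*o[1],-4.9+q*o[0]+c*o[1],o[2])))
p=s['ee_pos'];print("tcp",proj("wrist",p))
E
```

```text
2.4 [658.11899006 -19.64950533 267.38050341] [-2.98296085e-02  4.05803857e-01  4.04912045e-01  1.57593849e+00
 -4.14322977e-05  8.64242392e-03] y yaw 1.5323247016345878
(73, 58, 164) [359.61228412 125.90866376]
(73, -58, 164) [215.17374286 115.94660911]
(150, 0, 223) [281.43643702 238.56547522]
(150, 0, 177) [281.45855677 216.96291439]
(45, 0, 177) [290.87576205  81.23291165]
tcp [283.00015743 268.83292175]
```

View pics/w2.png

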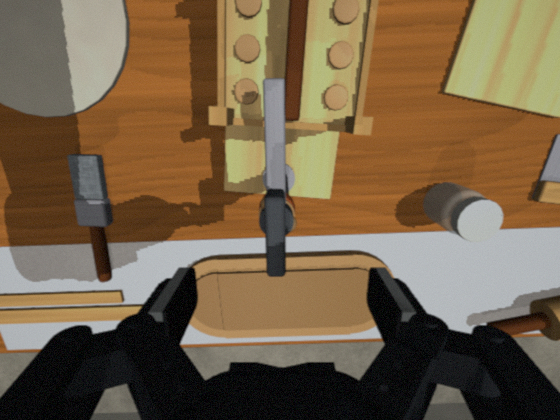

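The handle spans (276,190) to (276,275) and sits about 4 mm left of the gripper centre line. The clamp angle is about +0.07. I correct for the offset, descend and grip.

Request:
{"method": "drive_tool", "body": {
  "plan": [
    [-2,-4,-5,0,0,0,-1],
    [0,0,-30,0,0,0,-0.5],
    [0,0,-30,0,0,0,0],
    [0,0,-10,0,0,0,0.3],
    [0,0,0,0,0,0,0.6],
    [0,0,0,0,0,0,1],
    [0,0,0,0,0,0,1],
    [0,0,0,0,0,0,1]
  ]
}}

```text
time: 3.25
ee_pos: [656.7, -24.2, 198.2]
ee_rot: [0.019, 1.0, -0.0, 0.001]
wrist_force: [-4.1, -0.9, 4.5]
finger_gap: 13.2
grasp_force: 43.7
```

Request:
{"method": "drive_tool", "body": {
  "plan": [
    [0,0,0,0,0,0,1],
    [0,0,0,0,0,0,1],
    [0,0,0,0,0,0,1]
  ]
}}

```text
time: 3.55
ee_pos: [656.8, -24.3, 198.2]
ee_rot: [0.019, 1.0, -0.0, 0.001]
wrist_force: [-3.8, -0.6, 6.5]
finger_gap: 13.4
grasp_force: 43.9
```

Request:
{"method": "drive_tool", "body": {
  "plan": [
    [0,0,0,0,0,0.1,1],
    [0,0,0,0,0,0.1,1],
    [0,0,0,0,0,0.07,1],
    [0,0,0,0,0,0,1],
    [0,0,0,0,0,0,1],
    [0,0,0,0,0,0,1],
    [0,0,0,0,0,0,1],
    [0,0,0,0,0,0,1]
  ]
}}

```text
time: 4.35
ee_pos: [656.9, -24.8, 198.2]
ee_rot: [-0.113, 0.994, -0.0, 0.001]
wrist_force: [-3.1, -0.5, 6.4]
finger_gap: 12.9
grasp_force: 54.7
```

```bash
cat >> h.py <<'E'
def st():
    s=status.read_state();M=Rn.from_quat(s['ee_rot']).as_matrix();print(round(s['time'],2),np.round(s['ee_pos'],1),"q",np.round(s['q'],2),"yyaw",round(np.arctan2(M[1,1],M[0,1]),3),"F",np.round(s['wrist_force'],1),"T",np.round(s['ft_torque'],2),"gap",round(s['finger_gap'],1),round(s['grasp_force'],1));return s
E
python3 -c "
from h import *
st()"
```

```text
4.35 [656.9 -24.8 198.2] q [-0.04  0.38  0.22  1.41 -0.   -0.26] yyaw 1.798 F [-3.1 -0.5  6.4] T [-0.13  0.67 -1.24] gap 12.9 54.7
```

Request:
{"method": "drive_tool", "body": {
  "plan": [
    [0,0,0,0,0,-0.14,1],
    [0,0,0,0,0,-0.14,1],
    [0,0,0,0,0,-0.14,1],
    [0,0,0,0,0,-0.12,1],
    [0,0,0,0,0,-0.12,1],
    [0,0,0,0,0,0,1],
    [0,0,0,0,0,0,1],
    [0,0,0,0,0,0,1]
  ]
}}

```text
time: 5.15
ee_pos: [657.1, -23.4, 198.1]
ee_rot: [0.212, 0.977, 0.001, 0.001]
wrist_force: [-3.8, 2.8, 5.3]
finger_gap: 13.7
grasp_force: 43.3
```

Request:
{"method": "drive_tool", "body": {
  "plan": [
    [0,0,0,0,0,0,1],
    [0,0,0,0,0,0,1],
    [0,0,0,0,0,0,1]
  ]
}}

```text
time: 5.45
ee_pos: [657.1, -23.4, 198.2]
ee_rot: [0.212, 0.977, 0.001, 0.001]
wrist_force: [-2.8, 3.3, 6.1]
finger_gap: 13.2
grasp_force: 43.3
```

```bash
python3 -c "
from h import *
st();shot('top','t2',(280,130,350,200),6)"
```

```text
5.45 [657.1 -23.4 198.2] q [-0.04  0.38  0.22  1.4   0.    0.39] yyaw 1.143 F [-2.8  3.3  6.1] T [0.33 0.61 0.28] gap 13.2 43.3
```

View pics/t2.png

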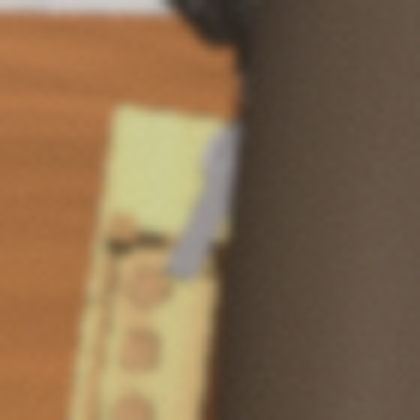

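The arm swung over and is clearly tilted the other way, with its tip at (185,270). I nudge it slightly further to check that the stop is reached.

Request:
{"method": "drive_tool", "body": {
  "plan": [
    [0,0,0,0,0,-0.03,1],
    [0,0,0,0,0,0,1],
    [0,0,0,0,0,0,1],
    [0,0,0,0,0,0,1]
  ]
}}

```text
time: 5.9
ee_pos: [657.1, -23.3, 198.1]
ee_rot: [0.226, 0.974, 0.001, 0.001]
wrist_force: [-2.1, 2.5, 5.4]
finger_gap: 13.3
grasp_force: 49.3
```

```bash
python3 -c "
from h import *
st()"
```

```text
5.9 [657.1 -23.3 198.1] q [-0.04  0.38  0.22  1.4   0.    0.42] yyaw 1.115 F [-2.1  2.5  5.4] T [0.34 0.61 1.1 ] gap 13.3 49.3
```

Request:
{"method": "drive_tool", "body": {
  "plan": [
    [0,0,0,0,0,0.14,1],
    [0,0,0,0,0,0.14,1],
    [0,0,0,0,0,0.14,1],
    [0,0,0,0,0,0.14,1],
    [0,0,0,0,0,0.12,1],
    [0,0,0,0,0,0,1],
    [0,0,0,0,0,0,1],
    [0,0,0,0,0,0,1]
  ]
}}

```text
time: 6.7
ee_pos: [657.0, -24.8, 198.2]
ee_rot: [-0.109, 0.994, -0.0, 0.001]
wrist_force: [-4.0, -1.2, 6.3]
finger_gap: 13.2
grasp_force: 49.9
```

Request:
{"method": "drive_tool", "body": {
  "plan": [
    [0,0,0,0,0,0,1],
    [0,0,0,0,0,0,1],
    [0,0,0,0,0,0,1]
  ]
}}

```text
time: 7.0
ee_pos: [657.0, -24.8, 198.2]
ee_rot: [-0.109, 0.994, -0.0, 0.001]
wrist_force: [-2.9, -1.8, 5.1]
finger_gap: 12.7
grasp_force: 49.9
```

```bash
python3 -c "
from h import *
st()"
```

```text
7.0 [657.  -24.8 198.2] q [-0.04  0.38  0.22  1.41 -0.   -0.26] yyaw 1.789 F [-2.9 -1.8  5.1] T [-0.14  0.62 -1.03] gap 12.7 49.9
```

Request:
{"method": "drive_tool", "body": {
  "plan": [
    [0,0,0,0,0,-0.14,1],
    [0,0,0,0,0,-0.14,1],
    [0,0,0,0,0,-0.14,1],
    [0,0,0,0,0,-0.14,1],
    [0,0,0,0,0,-0.12,1],
    [0,0,0,0,0,0,1],
    [0,0,0,0,0,0,1],
    [0,0,0,0,0,0,1]
  ]
}}

```text
time: 7.8
ee_pos: [657.2, -23.4, 198.3]
ee_rot: [0.227, 0.974, 0.001, 0.001]
wrist_force: [-3.3, 2.4, 6.1]
finger_gap: 13.2
grasp_force: 44.3
```

Request:
{"method": "drive_tool", "body": {
  "plan": [
    [0,0,0,0,0,0,1],
    [0,0,0,0,0,0,1],
    [0,0,0,0,0,0,1]
  ]
}}

```text
time: 8.1
ee_pos: [657.2, -23.4, 198.3]
ee_rot: [0.227, 0.974, 0.001, 0.001]
wrist_force: [-2.6, 2.5, 6.5]
finger_gap: 13.2
grasp_force: 44.3
```

```bash
python3 -c "
from h import *
st()"
```

```text
8.1 [657.2 -23.4 198.3] q [-0.04  0.38  0.22  1.4   0.    0.42] yyaw 1.112 F [-2.6  2.5  6.5] T [0.56 0.49 0.1 ] gap 13.2 44.3
```

Request:
{"method": "drive_tool", "body": {
  "plan": [
    [0,0,0,0,0,0.14,1],
    [0,0,0,0,0,0.14,1],
    [0,0,0,0,0,0.14,1],
    [0,0,0,0,0,0.14,1],
    [0,0,0,0,0,0.12,1],
    [0,0,0,0,0,0,1],
    [0,0,0,0,0,0,1],
    [0,0,0,0,0,0,1]
  ]
}}

```text
time: 8.9
ee_pos: [657.1, -24.7, 198.3]
ee_rot: [-0.11, 0.994, -0.001, 0.001]
wrist_force: [-3.9, -1.9, 7.1]
finger_gap: 13.2
grasp_force: 44.2
```

Request:
{"method": "drive_tool", "body": {
  "plan": [
    [0,0,0,0,0,0,1],
    [0,0,0,0,0,0,1],
    [0,0,0,0,0,0,1]
  ]
}}

```text
time: 9.2
ee_pos: [657.0, -24.7, 198.3]
ee_rot: [-0.11, 0.994, -0.001, 0.001]
wrist_force: [-2.9, -2.2, 6.7]
finger_gap: 13.0
grasp_force: 44.2
```

```bash
python3 -c "
from h import *
st()"
```

```text
9.2 [657.  -24.7 198.3] q [-0.04  0.38  0.22  1.41 -0.   -0.26] yyaw 1.791 F [-2.9 -2.2  6.7] T [-0.09  0.7   0.1 ] gap 13.0 44.2
```

Torque at the stop has dropped to friction level, so the clamp is free. Swinging it clear.

Request:
{"method": "drive_tool", "body": {
  "plan": [
    [0,0,0,0,0,0.14,1],
    [0,0,0,0,0,0.14,1],
    [0,0,0,0,0,0.14,1],
    [0,0,0,0,0,0.14,1],
    [0,0,0,0,0,0.14,1],
    [0,0,0,0,0,0.14,1],
    [0,0,0,0,0,0.14,1],
    [0,0,0,0,0,0.14,1]
  ]
}}

```text
time: 10.0
ee_pos: [658.6, -26.4, 198.3]
ee_rot: [-0.623, 0.782, -0.003, 0.001]
wrist_force: [3.9, -8.4, 4.1]
finger_gap: 13.0
grasp_force: 43.9
```

Request:
{"method": "drive_tool", "body": {
  "plan": [
    [0,0,0,0,0,0.04,1],
    [0,0,0,0,0,0,1],
    [0,0,0,0,0,0,1],
    [0,0,0,0,0,0,0],
    [0,0,0,0,0,0,-0.5],
    [0,0,0,0,0,0,-0.8],
    [0,0,25,0,0,0,-0.8],
    [0,0,45,0,0,0,-0.8]
  ]
}}

```text
time: 10.8
ee_pos: [655.1, -23.8, 263.3]
ee_rot: [-0.637, 0.771, 0.002, -0.003]
wrist_force: [0.1, -0.8, -0.7]
finger_gap: 77.1
grasp_force: 0.0
```

Request:
{"method": "drive_tool", "body": {
  "plan": [
    [-35,0,10,0,0,-0.14,-0.8],
    [-40,0,0,0,0,-0.14,-0.8],
    [-40,0,0,0,0,-0.14,-0.8],
    [-20,0,0,0,0,-0.14,-0.8],
    [0,0,0,0,0,-0.14,-0.8],
    [0,0,0,0,0,-0.14,-0.8],
    [0,0,0,0,0,-0.14,-0.8],
    [0,0,0,0,0,-0.14,-0.8]
  ]
}}

```text
time: 11.6
ee_pos: [521.4, -23.9, 276.4]
ee_rot: [-0.128, 0.992, 0.0, 0.0]
wrist_force: [-0.1, -0.2, -0.8]
finger_gap: 77.1
grasp_force: 0.0
```

```bash
python3 - <<'E'
from h import *
st();shot("wrist","w3");c,q=np.cos(-.1046),np.sin(-.1046)
for o in[(73,58,164),(73,-58,164),(-73,58,164),(-73,-58,164),(-68,0,164),(68,0,164)]:
  print(o,proj("wrist",(509.9+c*o[0]-q*o[1],-4.9+q*o[0]+c*o[1],o[2])))
E
```

```text
11.6 [521.4 -23.9 276.4] q [-0.05  0.12  0.06  1.5   0.   -0.3 ] yyaw 1.827 F [-0.1 -0.2 -0.8] T [-0.02 -0.03  0.05] gap 77.1 0.0
(73, 58, 164) [332.70790033 287.42764068]
(73, -58, 164) [219.90116932 250.28373951]
(-73, 58, 164) [401.61082204 146.18730078]
(-73, -58, 164) [272.28005285  94.82603426]
(-68, 0, 164) [336.18934032 127.09750201]
(68, 0, 164) [279.34649527 264.92777795]
```

View pics/w3.png

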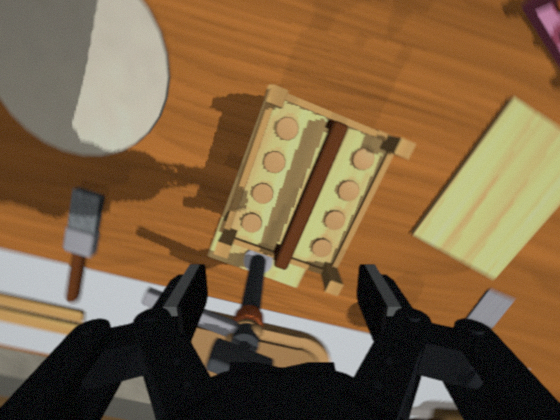

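The arm lies off to the side, (245,318) to (150,297), clear of the trays. The bar runs (338,128) to (283,262), which agrees with the rack fit. I grip the top tray's bar.

Request:
{"method": "drive_tool", "body": {
  "plan": [
    [-4,7,0,0,0,-0.12,-0.2],
    [-4,7,-10,0,0,-0.12,-0.2],
    [-3,5,-20,0,0,-0.12,-0.2],
    [0,0,-35,0,0,0,-0.2],
    [0,0,-35,0,0,0,-0.2],
    [0,0,-30,0,0,0,-0.2],
    [0,0,-7,0,0,0,-0.2],
    [0,0,0,0,0,0,-0.2]
  ],
  "grip_force": 60
}}

```text
time: 12.45
ee_pos: [509.9, -5.1, 138.7]
ee_rot: [0.049, 0.999, -0.0, -0.001]
wrist_force: [0.6, 0.7, -0.3]
finger_gap: 51.1
grasp_force: 0.0
```

Request:
{"method": "drive_tool", "body": {
  "plan": [
    [0,0,0,0,0,0,0.3],
    [0,0,0,0,0,0,0.5],
    [0,0,0,0,0,0,1],
    [0,0,0,0,0,0,1],
    [0,0,0,0,0,0,1],
    [0,0,0,0,0,0,1]
  ]
}}

```text
time: 13.05
ee_pos: [511.9, -4.9, 141.3]
ee_rot: [0.049, 0.999, 0.0, 0.002]
wrist_force: [-0.1, 1.0, 6.3]
finger_gap: 12.6
grasp_force: 59.7
```

```bash
python3 -c "
from h import *
st()"
```

```text
13.05 [511.9  -4.9 141.3] q [-0.01  0.11 -0.25  1.2   0.    0.09] yyaw 1.472 F [-0.1  1.   6.3] T [ 0.39  0.05 -0.  ] gap 12.6 59.7
```

Request:
{"method": "drive_tool", "body": {
  "plan": [
    [0,0,5,0,0,0,1],
    [0,0,10,0,0,0,1],
    [0,0,20,0,0,0,1],
    [0,0,25,0,0,0,1],
    [0,0,10,0,0,0,1],
    [0,0,0,0,0,0,1]
  ]
}}

```text
time: 13.65
ee_pos: [511.4, -5.3, 210.8]
ee_rot: [0.049, 0.999, -0.0, 0.001]
wrist_force: [-0.1, -0.3, -3.4]
finger_gap: 13.1
grasp_force: 58.7
```

```bash
python3 -c "
from h import *
st()"
```

```text
13.65 [511.4  -5.3 210.8] q [-0.01  0.1  -0.12  1.35 -0.    0.09] yyaw 1.472 F [-0.1 -0.3 -3.4] T [-0.   -0.05 -0.02] gap 13.1 58.7
```

Request:
{"method": "drive_tool", "body": {
  "plan": [
    [-2,-10,0,0,0,0,1],
    [-5,-25,0,0,0,0,1],
    [-8,-40,0,0,0,0,1],
    [-8,-42,0,0,0,0,1],
    [-8,-42,0,0,0,0,1],
    [-8,-42,0,0,0,0,1],
    [-8,-42,0,0,0,0,1],
    [-6,-35,0,0,0,0,1]
  ]
}}

```text
time: 14.45
ee_pos: [455.7, -285.5, 207.7]
ee_rot: [0.05, 0.999, 0.0, -0.001]
wrist_force: [0.2, 0.2, -4.0]
finger_gap: 12.8
grasp_force: 59.0
```

Request:
{"method": "drive_tool", "body": {
  "plan": [
    [-5,-20,0,0,0,0,1],
    [-2,-9,-10,0,0,0,1],
    [0,0,-30,0,0,0,1],
    [0,0,-35,0,0,0,1],
    [0,0,-35,0,0,0,1],
    [0,0,-30,0,0,0,1],
    [0,0,-15,0,0,0,1],
    [0,0,0,0,0,0,1]
  ]
}}

```text
time: 15.25
ee_pos: [447.8, -310.0, 50.1]
ee_rot: [0.049, 0.999, 0.002, -0.003]
wrist_force: [0.5, -0.3, -3.6]
finger_gap: 12.6
grasp_force: 59.0
```

```bash
python3 -c "
from h import *
st();shot('wrist','w4')"
```

```text
15.25 [ 447.8 -310.    50.1] q [-0.61  0.23 -0.32  1.03  0.   -0.51] yyaw 1.473 F [ 0.5 -0.3 -3.6] T [-0.04  0.05  0.04] gap 12.6 59.0
```

View pics/w4.png

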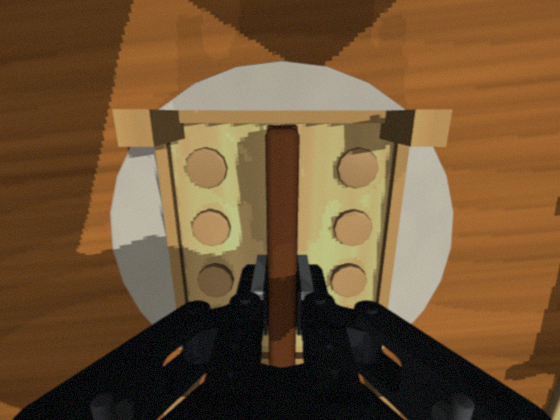

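The tray is held level and centred over the bat. Lowering it.

Request:
{"method": "drive_tool", "body": {
  "plan": [
    [0,0,-8,0,0,0,1],
    [0,0,-4,0,0,0,1],
    [0,0,-3,0,0,0,1],
    [0,0,0,0,0,0,1]
  ]
}}

```text
time: 15.7
ee_pos: [450.6, -312.1, 39.2]
ee_rot: [0.049, 0.999, 0.0, -0.0]
wrist_force: [0.1, -0.4, -3.1]
finger_gap: 12.7
grasp_force: 59.1
```

```bash
python3 -c "
from h import *
st()"
```

```text
15.7 [ 450.6 -312.1   39.2] q [-0.61  0.24 -0.33  1.    0.   -0.51] yyaw 1.472 F [ 0.1 -0.4 -3.1] T [-0.01  0.03  0.01] gap 12.7 59.1
```

Request:
{"method": "drive_tool", "body": {
  "plan": [
    [0,0,-2,0,0,0,1],
    [0,0,-2,0,0,0,1],
    [0,0,-1,0,0,0,1],
    [0,0,0,0,0,0,1],
    [0,0,0,0,0,0,1]
  ]
}}

```text
time: 16.2
ee_pos: [450.9, -312.4, 35.3]
ee_rot: [0.049, 0.999, -0.0, 0.0]
wrist_force: [-3.6, 2.3, 5.9]
finger_gap: 12.7
grasp_force: 60.3
```

```bash
python3 -c "
from h import *
st()"
```

```text
16.2 [ 450.9 -312.4   35.3] q [-0.61  0.24 -0.34  0.99 -0.   -0.51] yyaw 1.472 F [-3.6  2.3  5.9] T [ 0.38  0.52 -0.02] gap 12.7 60.3
```

Request:
{"method": "drive_tool", "body": {
  "plan": [
    [0,0,0,0,0,0,0.5],
    [0,0,0,0,0,0,0],
    [0,0,0,0,0,0,-0.2],
    [0,0,0,0,0,0,-0.2],
    [0,0,30,0,0,0,-0.2],
    [0,0,45,0,0,0,-0.2],
    [0,0,45,0,0,0,-0.2],
    [4,20,40,0,0,0,-0.2]
  ]
}}

```text
time: 17.0
ee_pos: [454.5, -293.4, 196.3]
ee_rot: [0.051, 0.999, -0.001, 0.0]
wrist_force: [0.9, -0.6, 0.2]
finger_gap: 50.8
grasp_force: 0.0
```

Request:
{"method": "drive_tool", "body": {
  "plan": [
    [8,40,0,0,0,0,-0.2],
    [8,42,0,0,0,0,-0.2],
    [8,42,0,0,0,0,-0.2],
    [8,42,0,0,0,0,-0.2],
    [8,42,0,0,0,0,-0.2],
    [8,41,0,0,0,0,-0.2],
    [8,38,-10,0,0,0,-0.2],
    [0,0,-10,0,0,0,-0.2]
  ]
}}

```text
time: 17.8
ee_pos: [511.5, -1.4, 174.1]
ee_rot: [0.047, 0.999, 0.001, 0.001]
wrist_force: [-0.9, -0.5, 0.6]
finger_gap: 51.2
grasp_force: 0.0
```

```bash
python3 - <<'E'
from h import *
st();c,q=np.cos(-.1046),np.sin(-.1046)
shot("wrist","w5")
for o in[(73,58,116),(73,-58,116),(-73,58,116),(-73,-58,116),(-68,0,116),(68,0,116)]:
  print(o,proj("wrist",(509.9+c*o[0]-q*o[1],-4.9+q*o[0]+c*o[1],o[2])))
E
```

```text
17.8 [511.5  -1.4 174.1] q [-0.    0.11 -0.19  1.28  0.    0.09] yyaw 1.477 F [-0.9 -0.5  0.6] T [-0.05 -0.03 -0.02] gap 51.2 0.0
(73, 58, 116) [351.66635033 317.28818429]
(73, -58, 116) [206.02501801 316.07504087]
(-73, 58, 116) [370.47350945 126.95095235]
(-73, -58, 116) [190.44838439 125.03585143]
(-68, 0, 116) [280.48976605 134.00198751]
(68, 0, 116) [278.95586065 311.36433362]
```

View pics/w5.png

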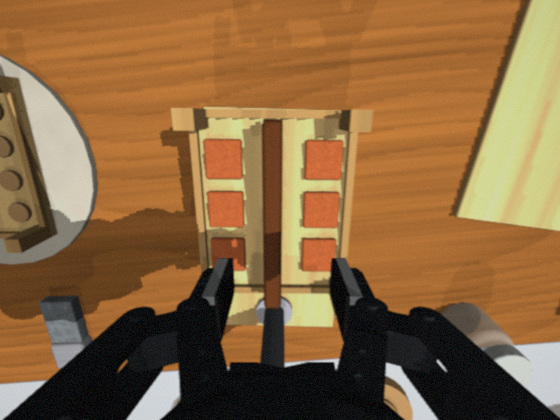

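Tiles are visible in tray_low, still in place, with posts at (184,120) and (361,121). The arm was still settling, so I measure again.

Request:
{"method": "drive_tool", "body": {
  "plan": [
    [0,0,0,0,0,0,-0.2],
    [0,0,0,0,0,0,-0.2],
    [0,0,0,0,0,0,-0.2]
  ]
}}

```text
time: 18.15
ee_pos: [510.7, -6.3, 174.8]
ee_rot: [0.05, 0.999, -0.0, 0.0]
wrist_force: [-0.1, -0.6, 0.4]
finger_gap: 51.3
grasp_force: 0.0
```

```bash
python3 - <<'E'
from h import *
st();im=optics.grab_frame("wrist");c,q=np.cos(-.1046),np.sin(-.1046)
for o in[(-73,58,116),(-73,-58,116),(-68,0,116),(68,0,116)]:
  print(o,proj("wrist",(509.9+c*o[0]-q*o[1],-4.9+q*o[0]+c*o[1],o[2])))
# bar columns at several rows: dark reddish
for v in (140,180,220):
  r=im[v].astype(int);m=np.where((r[:,0]<130)&(r[:,1]<60)&(r[:,2]<60))[0];m=m[(m>230)&(m<330)];print(v,m.min(),m.max(),ray("wrist",m.mean(),v,116))
E
```

```text
18.15 [510.7  -6.3 174.8] q [-0.01  0.1  -0.19  1.28 -0.    0.09] yyaw 1.47 F [-0.1 -0.6  0.4] T [-0.02 -0.01 -0.04] gap 51.3 0.0
(-73, 58, 116) [373.46740341 124.66075785]
(-73, -58, 116) [195.32603668 123.85858101]
(-68, 0, 116) [284.39466805 132.19713123]
(68, 0, 116) [283.18357263 308.05311466]
140 270 288 [446.7747282   -2.93494381 116.        ]
180 271 287 [473.44714261  -6.66832576 116.        ]
220 271 287 [502.70745817  -8.70342297 116.        ]
```

Request:
{"method": "drive_tool", "body": {
  "plan": [
    [0,-1,-35,0,0,0,-0.2],
    [0,0,-35,0,0,0,-0.2],
    [0,0,-13,0,0,0,-0.2],
    [0,0,0,0,0,0,0.2],
    [0,0,0,0,0,0,0.4],
    [0,0,0,0,0,0,0.5],
    [0,0,0,0,0,0,1],
    [0,0,0,0,0,0,1]
  ]
}}

```text
time: 19.0
ee_pos: [511.9, -6.4, 93.3]
ee_rot: [0.049, 0.999, -0.0, 0.002]
wrist_force: [-0.6, -0.9, 7.0]
finger_gap: 13.1
grasp_force: 59.6
```

Request:
{"method": "drive_tool", "body": {
  "plan": [
    [0,0,0,0,0,0,1],
    [0,0,0,0,0,0,1]
  ]
}}

```text
time: 19.2
ee_pos: [511.9, -6.4, 93.3]
ee_rot: [0.049, 0.999, -0.0, 0.002]
wrist_force: [-0.3, -1.4, 6.8]
finger_gap: 12.9
grasp_force: 59.6
```

```bash
python3 -c "
from h import *
st()"
```

```text
19.2 [511.9  -6.4  93.3] q [-0.01  0.14 -0.33  1.1  -0.    0.09] yyaw 1.472 F [-0.3 -1.4  6.8] T [-0.35  0.13  0.  ] gap 12.9 59.6
```

Request:
{"method": "drive_tool", "body": {
  "plan": [
    [0,0,5,0,0,0,1],
    [0,0,10,0,0,0,1],
    [0,0,20,0,0,0,1],
    [0,0,25,0,0,0,1],
    [0,0,15,0,0,0,1],
    [-2,-10,0,0,0,0,1],
    [-5,-25,0,0,0,0,1],
    [-8,-40,0,0,0,0,1]
  ]
}}

```text
time: 20.0
ee_pos: [495.2, -81.1, 165.5]
ee_rot: [0.048, 0.999, 0.0, -0.0]
wrist_force: [1.1, -0.6, -1.3]
finger_gap: 12.9
grasp_force: 58.8
```

Request:
{"method": "drive_tool", "body": {
  "plan": [
    [-8,-42,0,0,0,0,1],
    [-8,-42,0,0,0,0,1],
    [-8,-42,0,0,0,0,1],
    [-8,-42,0,0,0,0,1],
    [-8,-35,0,0,0,0,1],
    [-5,-20,0,0,0,0,1],
    [-1,-8,0,0,0,0,1],
    [0,0,0,0,0,0,1]
  ]
}}

```text
time: 20.8
ee_pos: [448.8, -313.0, 165.4]
ee_rot: [0.05, 0.999, 0.0, -0.001]
wrist_force: [0.3, 0.5, -2.4]
finger_gap: 12.9
grasp_force: 58.9
```

Request:
{"method": "drive_tool", "body": {
  "plan": [
    [0,0,-20,0,0,0,1],
    [0,0,-20,0,0,0,1],
    [0,0,-15,0,0,0,1],
    [0,0,0,0,0,0,1],
    [0,0,0,0,0,0,1],
    [0,0,0,0,0,0,1]
  ]
}}

```text
time: 21.4
ee_pos: [450.3, -312.0, 112.4]
ee_rot: [0.049, 0.999, -0.0, 0.001]
wrist_force: [0.1, 0.0, -2.6]
finger_gap: 12.8
grasp_force: 58.8
```

```bash
python3 -c "
from h import *
st()"
```

```text
21.4 [ 450.3 -312.   112.4] q [-0.61  0.19 -0.22  1.15  0.   -0.51] yyaw 1.473 F [ 0.1  0.  -2.6] T [ 0.03 -0.05  0.01] gap 12.8 58.8
```

Aligned to within 1 mm of tray_top's place. Lowering to about z=83.

Request:
{"method": "drive_tool", "body": {
  "plan": [
    [0,0,-15,0,0,0,1],
    [0,0,-8,0,0,0,1],
    [0,0,-3,0,0,0,1],
    [0,0,-2,0,0,0,1],
    [0,0,-2,0,0,0,1],
    [0,0,0,0,0,0,1],
    [0,0,0,0,0,0,1]
  ]
}}

```text
time: 22.1
ee_pos: [449.7, -312.2, 83.3]
ee_rot: [0.049, 0.999, -0.0, 0.001]
wrist_force: [-4.1, 2.9, 7.4]
finger_gap: 12.8
grasp_force: 60.3
```

```bash
python3 -c "
from h import *
st()"
```

```text
22.1 [ 449.7 -312.2   83.3] q [-0.61  0.21 -0.27  1.09  0.   -0.51] yyaw 1.472 F [-4.1  2.9  7.4] T [ 0.62  0.81 -0.05] gap 12.8 60.3
```

Request:
{"method": "drive_tool", "body": {
  "plan": [
    [0,0,0,0,0,0,0.5],
    [0,0,0,0,0,0,0],
    [0,0,0,0,0,0,-0.2],
    [0,0,0,0,0,0,-0.2],
    [0,0,30,0,0,0,-0.2],
    [0,0,45,0,0,0,-0.2],
    [0,0,40,0,0,0,-0.2],
    [10,40,20,0,0,0,-0.2]
  ]
}}

```text
time: 22.9
ee_pos: [460.3, -275.2, 219.7]
ee_rot: [0.052, 0.999, -0.002, 0.002]
wrist_force: [1.4, -0.5, -0.1]
finger_gap: 50.9
grasp_force: 0.0
```

Request:
{"method": "drive_tool", "body": {
  "plan": [
    [8,44,0,0,0,0,-0.2],
    [8,44,0,0,0,0,-0.2],
    [8,44,0,0,0,0,-0.2],
    [8,44,0,0,0,0,-0.2],
    [8,44,0,0,0,0,-0.2],
    [8,44,0,0,0,0,-0.2],
    [0,0,0,0,0,0,-0.2],
    [0,0,0,0,0,0,-0.2]
  ]
}}

```text
time: 23.7
ee_pos: [507.6, -7.2, 216.1]
ee_rot: [0.048, 0.999, -0.0, -0.0]
wrist_force: [0.2, -0.0, 0.4]
finger_gap: 51.1
grasp_force: 0.0
```

```bash
python3 - <<'E'
from h import *
st();shot("wrist","w6");c,q=np.cos(-.1046),np.sin(-.1046)
for o in[(73,58,68),(73,-58,68),(-73,58,68),(-73,-58,68)]:
  print(o,proj("wrist",(509.9+c*o[0]-q*o[1],-4.9+q*o[0]+c*o[1],o[2])))
E
```

```text
23.7 [507.6  -7.2 216.1] q [-0.01  0.09 -0.11  1.37 -0.    0.08] yyaw 1.475 F [ 0.2 -0.   0.4] T [-0.09 -0.02  0.  ] gap 51.1 0.0
(73, 58, 68) [337.55429324 264.02793907]
(73, -58, 68) [231.58278133 263.37189993]
(-73, 58, 68) [347.70898603 125.2342722 ]
(-73, -58, 68) [224.51909613 124.3314401 ]
```

View pics/w6.png

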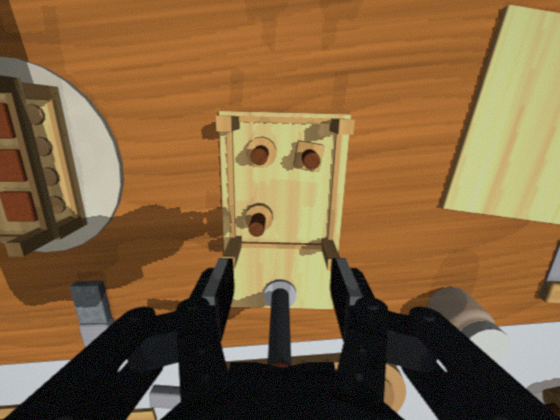

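The base tray holds three stamps, with handle tops at (260,154), (310,158) and (257,224). The fourth spot at (308,215) is empty. On the left, both trays stand on the bat.

```bash
python3 - <<'E'
from h import *
s=st()
for u,v in[(260,154),(310,158),(257,222)]:print(ray("wrist",u,v,58)-s['ee_pos'],ray("wrist",u,v,58))
sc=.7
# refine board from wrist: edges corners
print([ray("wrist",u,v,9) for u,v in[(509,7),(445,207)]])
E
```

```text
23.75 [507.6  -8.1 216.2] q [-0.02  0.09 -0.11  1.37 -0.    0.08] yyaw 1.473 F [ 0.  -0.6 -0.3] T [ 0.    0.02 -0.06] gap 51.2 0.0
[ -44.48374015  -17.76976845 -158.18909396] [463.09116151 -25.88833614  58.        ]
[ -35.61497545   31.89653922 -158.18909396] [471.95992622  23.77797153  58.        ]
[  27.31625456  -29.71420166 -158.18909396] [534.89115623 -37.83276935  58.        ]
[array([347.09578852, 238.72599815,   9.        ]), array([555.38863163, 189.64821734,   9.        ])]
```

Request:
{"method": "drive_tool", "body": {
  "plan": [
    [-15,16,-30,0,0,0,0.3],
    [-15,12,-40,0,0,0,0.3],
    [-5,5,-40,0,0,0,0.3],
    [0,0,-35,0,0,0,0.3],
    [0,0,-25,0,0,0,0.3],
    [0,0,-18,0,0,0,0.3],
    [0,0,0,0,0,0,0.3],
    [0,0,0,0,0,0,0.6]
  ],
  "grip_force": 30
}}

```text
time: 24.55
ee_pos: [472.6, 23.8, 28.7]
ee_rot: [0.05, 0.999, -0.0, -0.0]
wrist_force: [0.2, -0.3, -0.3]
finger_gap: 17.7
grasp_force: 4.8
```

Request:
{"method": "drive_tool", "body": {
  "plan": [
    [0,0,0,0,0,0,1],
    [0,0,0,0,0,0,1],
    [0,0,0,0,0,0,1],
    [0,0,0,0,0,0,1]
  ]
}}

```text
time: 24.95
ee_pos: [472.9, 24.8, 28.8]
ee_rot: [0.049, 0.999, 0.0, 0.0]
wrist_force: [0.5, 0.6, -1.0]
finger_gap: 17.1
grasp_force: 29.2
```

```bash
python3 -c "
from h import *
st()"
```

```text
24.95 [472.9  24.8  28.8] q [ 0.05  0.11 -0.51  0.95 -0.    0.15] yyaw 1.472 F [ 0.5  0.6 -1. ] T [ 0.03 -0.01  0.01] gap 17.1 29.2
```

Request:
{"method": "drive_tool", "body": {
  "plan": [
    [0,0,15,0,0,0,1],
    [0,0,35,0,0,0,1],
    [0,0,35,0,0,0,1],
    [-4,20,0,0,0,0,1],
    [-9,40,0,0,0,0,1],
    [-9,42,0,0,0,0,1],
    [-9,42,0,0,0,0,1],
    [-9,42,0,0,0,0,1]
  ]
}}

```text
time: 25.75
ee_pos: [432.1, 212.4, 113.7]
ee_rot: [0.049, 0.999, 0.0, 0.0]
wrist_force: [1.1, -0.3, -0.8]
finger_gap: 17.1
grasp_force: 29.5
```

Request:
{"method": "drive_tool", "body": {
  "plan": [
    [-9,42,0,0,0,0,1],
    [-8,32,0,0,0,0,1],
    [-2,14,-10,0,0,0,1],
    [0,0,-30,0,0,0,1],
    [0,0,-25,0,0,0,1],
    [0,0,-12,0,0,0,1],
    [0,0,0,0,0,0,1],
    [0,0,0,0,0,0,1]
  ]
}}

```text
time: 26.55
ee_pos: [414.0, 298.6, 36.8]
ee_rot: [0.05, 0.999, 0.0, 0.0]
wrist_force: [-0.3, 0.1, 0.1]
finger_gap: 16.9
grasp_force: 29.5
```

```bash
python3 -c "
from h import *
st()"
```

```text
26.55 [414.  298.6  36.8] q [ 0.62  0.17 -0.42  0.98 -0.    0.72] yyaw 1.471 F [-0.3  0.1  0.1] T [ 0.02 -0.    0.01] gap 16.9 29.5
```

Request:
{"method": "drive_tool", "body": {
  "plan": [
    [0,0,-4,0,0,0,1],
    [0,0,-3,0,0,0,1],
    [0,0,0,0,0,0,1],
    [0,0,0,0,0,0,0.6],
    [0,0,0,0,0,0,0.3],
    [0,0,0,0,0,0,0.3],
    [0,0,30,0,0,0,0.3],
    [0,0,45,0,0,0,0.3]
  ]
}}

```text
time: 27.35
ee_pos: [411.9, 297.6, 102.7]
ee_rot: [0.049, 0.999, -0.002, -0.002]
wrist_force: [0.8, -0.3, -0.2]
finger_gap: 29.8
grasp_force: 0.0
```

Request:
{"method": "drive_tool", "body": {
  "plan": [
    [6,-35,20,0,0,0,0.3],
    [7,-46,0,0,0,0,0.3],
    [7,-46,0,0,0,0,0.3],
    [7,-46,0,0,0,0,0.3],
    [7,-46,0,0,0,0,0.3],
    [7,-46,0,0,0,0,0.3],
    [7,-40,0,0,0,0,0.3],
    [1,-19,0,0,0,0,0.3]
  ]
}}

```text
time: 28.15
ee_pos: [463.0, -28.0, 124.6]
ee_rot: [0.051, 0.999, -0.0, 0.0]
wrist_force: [-0.5, 0.5, 0.1]
finger_gap: 29.8
grasp_force: 0.0
```

Request:
{"method": "drive_tool", "body": {
  "plan": [
    [0,0,0,0,0,0,0.3],
    [0,0,-25,0,0,0,0.3],
    [0,0,0,0,0,0,0.3],
    [0,0,0,0,0,0,0.3]
  ]
}}

```text
time: 28.55
ee_pos: [462.0, -24.4, 99.3]
ee_rot: [0.049, 0.999, 0.0, -0.001]
wrist_force: [0.6, -0.6, -0.9]
finger_gap: 29.9
grasp_force: 0.0
```

```bash
python3 - <<'E'
from h import *
s=st()
for n,X in[("A",(463,-26,58)),("C",(535,-38,58))]:print(n,proj("wrist",X))
shot("wrist","w7")
E
```

```text
28.55 [462.  -24.4  99.3] q [-0.05  0.05 -0.42  1.11  0.    0.04] yyaw 1.473 F [ 0.6 -0.6 -0.9] T [-0.02  0.04  0.06] gap 29.9 0.0
A [279.7988776  241.34374895]
C [273.40101198 330.67137793]
```

View pics/w7.png

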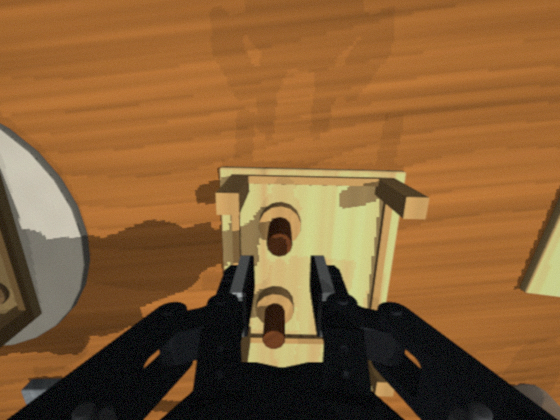

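Stamps A (280,242) and C (274,338) are where expected, C a few mm further out. Picking A.

Request:
{"method": "drive_tool", "body": {
  "plan": [
    [1,-1,-30,0,0,0,0.3],
    [0,0,-25,0,0,0,0.3],
    [0,0,-16,0,0,0,0.3],
    [0,0,0,0,0,0,0.6],
    [0,0,0,0,0,0,1],
    [0,0,0,0,0,0,1],
    [0,0,0,0,0,0,1],
    [0,0,0,0,0,0,1]
  ]
}}

```text
time: 29.4
ee_pos: [464.2, -26.2, 29.1]
ee_rot: [0.049, 0.999, 0.0, 0.001]
wrist_force: [-0.5, 0.6, -0.7]
finger_gap: 17.3
grasp_force: 29.2
```

```bash
python3 -c "
from h import *
st()"
```

```text
29.4 [464.2 -26.2  29.1] q [-0.06  0.1  -0.53  0.94  0.    0.04] yyaw 1.472 F [-0.5  0.6 -0.7] T [ 0.01 -0.01 -0.01] gap 17.3 29.2
```

Request:
{"method": "drive_tool", "body": {
  "plan": [
    [0,0,15,0,0,0,1],
    [0,0,35,0,0,0,1],
    [0,0,40,0,0,0,1],
    [0,20,0,0,0,0,1],
    [0,43,0,0,0,0,1],
    [0,44,0,0,0,0,1],
    [0,44,0,0,0,0,1],
    [0,44,0,0,0,0,1]
  ]
}}

```text
time: 30.2
ee_pos: [463.6, 170.5, 118.9]
ee_rot: [0.05, 0.999, 0.0, 0.001]
wrist_force: [0.6, -0.7, -0.0]
finger_gap: 16.9
grasp_force: 29.5
```

Request:
{"method": "drive_tool", "body": {
  "plan": [
    [1,44,0,0,0,0,1],
    [1,40,0,0,0,0,1],
    [2,25,0,0,0,0,1],
    [0,7,-10,0,0,0,1],
    [0,0,-35,0,0,0,1],
    [0,0,-30,0,0,0,1],
    [0,0,-8,0,0,0,1],
    [0,0,0,0,0,0,1]
  ]
}}

```text
time: 31.0
ee_pos: [466.6, 283.5, 34.0]
ee_rot: [0.05, 0.999, -0.001, -0.001]
wrist_force: [0.3, -0.4, 0.1]
finger_gap: 16.9
grasp_force: 29.5
```

```bash
python3 -c "
from h import *
st()"
```

```text
31.0 [466.6 283.5  34. ] q [ 0.55  0.24 -0.34  0.99 -0.    0.65] yyaw 1.471 F [ 0.3 -0.4  0.1] T [-0.01 -0.02  0.05] gap 16.9 29.5
```

Request:
{"method": "drive_tool", "body": {
  "plan": [
    [0,0,-3,0,0,0,1],
    [0,0,-3,0,0,0,1],
    [0,0,0,0,0,0,1],
    [0,0,0,0,0,0,0.6],
    [0,0,0,0,0,0,0.3],
    [0,0,0,0,0,0,0.3],
    [0,0,30,0,0,0,0.3],
    [0,0,45,0,0,0,0.3]
  ]
}}

```text
time: 31.8
ee_pos: [465.8, 283.8, 102.6]
ee_rot: [0.049, 0.999, -0.002, -0.002]
wrist_force: [2.4, 1.1, -0.0]
finger_gap: 30.0
grasp_force: 0.0
```

Request:
{"method": "drive_tool", "body": {
  "plan": [
    [8,-35,20,0,0,0,0.3],
    [10,-46,0,0,0,0,0.3],
    [10,-46,0,0,0,0,0.3],
    [10,-46,0,0,0,0,0.3],
    [10,-46,0,0,0,0,0.3],
    [10,-46,0,0,0,0,0.3],
    [10,-40,0,0,0,0,0.3],
    [3,-17,0,0,0,0,0.3]
  ]
}}

```text
time: 32.6
ee_pos: [539.3, -40.4, 124.5]
ee_rot: [0.051, 0.999, -0.0, 0.0]
wrist_force: [0.1, -0.0, 1.2]
finger_gap: 30.3
grasp_force: 0.0
```

Request:
{"method": "drive_tool", "body": {
  "plan": [
    [0,0,0,0,0,0,0.3],
    [0,0,-25,0,0,0,0.3],
    [0,0,0,0,0,0,0.3],
    [0,0,0,0,0,0,0.3]
  ]
}}

```text
time: 33.0
ee_pos: [538.0, -36.3, 99.3]
ee_rot: [0.049, 0.999, 0.0, -0.001]
wrist_force: [-1.0, -0.5, 0.4]
finger_gap: 29.5
grasp_force: 0.0
```

```bash
python3 - <<'E'
from h import *
s=st()
im=optics.grab_frame("wrist");print(proj("wrist",(538,-37,58)))
g=im[150:330,200:360].astype(int);m=(g[...,0]-g[...,2]>15)&(g.sum(2)<200)&(g[...,0]>40)
n,l,S,C=cv2.connectedComponentsWithStats(m.astype('uint8'))
for k in range(1,n):
  if S[k,4]>40:print(S[k],C[k]+[200,150])
E
```

```text
33.0 [538.  -36.3  99.3] q [-0.07  0.19 -0.26  1.13  0.    0.03] yyaw 1.473 F [-1.  -0.5  0.4] T [-0.03  0.01  0.04] gap 29.5 0.0
[281.03423049 238.73063901]
[62 56 26 11 69] [273.53623188 208.94202899]
[ 67  70  24  39 623] [279.22150883 241.64847512]
[   0   74  111   84 1351] [218.57586973 254.1472983 ]
[127 114  33   5  72] [345.63888889 264.79166667]
```

Request:
{"method": "drive_tool", "body": {
  "plan": [
    [3,-1,-30,0,0,0,0.3],
    [0,0,-25,0,0,0,0.3],
    [0,0,-16,0,0,0,0.3],
    [0,0,0,0,0,0,0.6],
    [0,0,0,0,0,0,1],
    [0,0,0,0,0,0,1],
    [0,0,0,0,0,0,1],
    [0,0,0,0,0,0,1]
  ]
}}

```text
time: 33.85
ee_pos: [542.2, -38.2, 29.2]
ee_rot: [0.049, 0.999, -0.0, 0.001]
wrist_force: [0.1, -0.1, -0.2]
finger_gap: 16.9
grasp_force: 29.2
```

Request:
{"method": "drive_tool", "body": {
  "plan": [
    [0,0,15,0,0,0,1],
    [0,0,35,0,0,0,1],
    [0,0,40,0,0,0,1],
    [-1,20,0,0,0,0,1],
    [-3,43,0,0,0,0,1],
    [-3,44,0,0,0,0,1],
    [-3,44,0,0,0,0,1],
    [-3,44,0,0,0,0,1]
  ]
}}

```text
time: 34.65
ee_pos: [528.4, 158.4, 118.9]
ee_rot: [0.05, 0.999, 0.0, 0.0]
wrist_force: [1.7, 0.2, -1.0]
finger_gap: 16.9
grasp_force: 29.4
```

```bash
python3 -c "
from h import *
st()"
```

```text
34.65 [528.4 158.4 118.9] q [ 0.29  0.2  -0.2   1.17  0.    0.39] yyaw 1.471 F [ 1.7  0.2 -1. ] T [-0.05  0.01 -0.  ] gap 16.9 29.4
```

Request:
{"method": "drive_tool", "body": {
  "plan": [
    [-3,44,0,0,0,0,1],
    [-3,40,0,0,0,0,1],
    [-2,24,0,0,0,0,1],
    [0,7,-10,0,0,0,1],
    [0,0,-35,0,0,0,1],
    [0,0,-30,0,0,0,1],
    [0,0,-8,0,0,0,1],
    [0,0,0,0,0,0,1]
  ]
}}

```text
time: 35.45
ee_pos: [519.7, 270.5, 33.9]
ee_rot: [0.05, 0.999, -0.001, -0.001]
wrist_force: [0.1, -0.1, 0.6]
finger_gap: 17.0
grasp_force: 29.5
```

```bash
python3 -c "
from h import *
st()"
```

```text
35.45 [519.7 270.5  33.9] q [ 0.48  0.31 -0.25  1.02 -0.    0.58] yyaw 1.471 F [ 0.1 -0.1  0.6] T [0.   0.01 0.02] gap 17.0 29.5
```

Request:
{"method": "drive_tool", "body": {
  "plan": [
    [0,0,-3,0,0,0,1],
    [0,0,-3,0,0,0,1],
    [0,0,0,0,0,0,1],
    [0,0,0,0,0,0,0.6],
    [0,0,0,0,0,0,0.3],
    [0,0,0,0,0,0,0.3],
    [0,0,30,0,0,0,0.3],
    [0,0,45,0,0,0,0.3]
  ]
}}

```text
time: 36.25
ee_pos: [518.7, 270.9, 102.4]
ee_rot: [0.049, 0.999, -0.002, -0.003]
wrist_force: [0.4, 0.9, 0.3]
finger_gap: 29.6
grasp_force: 0.0
```

Request:
{"method": "drive_tool", "body": {
  "plan": [
    [0,-15,35,0,0,0,-0.2],
    [0,-15,35,0,0,0,-0.2],
    [0,0,30,0,0,0,-0.2],
    [0,0,0,0,0,0,-0.2],
    [0,0,0,0,0,0,-0.2]
  ]
}}

```text
time: 36.75
ee_pos: [521.0, 242.0, 205.0]
ee_rot: [0.049, 0.999, 0.0, 0.001]
wrist_force: [-0.1, 0.3, -0.9]
finger_gap: 51.3
grasp_force: 0.0
```

```bash
python3 - <<'E'
from h import *
s=st()
a=optics.grab_frame("wrist");b=optics.grab_frame("side")[180:330,200:400]
b=cv2.resize(b,(560,420)) 
cv2.imwrite("pics/m8.png",cv2.resize(np.hstack([a,b]),None,fx=.7,fy=.7)[:,:,::-1])
E
```

```text
36.75 [521. 242. 205.] q [0.43 0.22 0.01 1.36 0.   0.53] yyaw 1.472 F [-0.1  0.3 -0.9] T [ 0.01 -0.04  0.03] gap 51.3 0.0
```

View pics/m8.png

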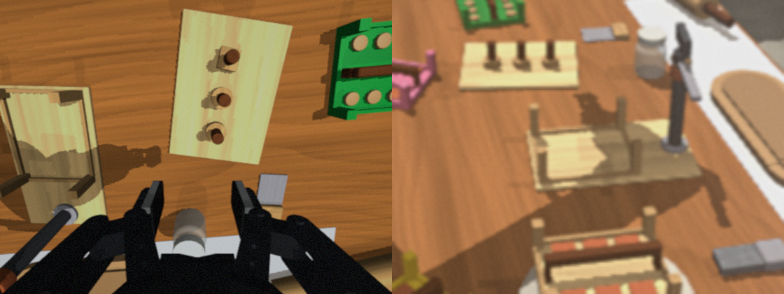

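All three stamps stand upright on the board, at (230,57), (222,98) and (215,133) in the left half, and the base tray is empty. Now back to the bat for tray_low.

Request:
{"method": "drive_tool", "body": {
  "plan": [
    [-3,-25,0,0,0,0,-0.2],
    [-6,-46,0,0,0,0,-0.2],
    [-6,-47,0,0,0,0,-0.2],
    [-6,-47,0,0,0,0,-0.2],
    [-6,-47,0,0,0,0,-0.2],
    [-6,-47,0,0,0,0,-0.2],
    [-6,-47,0,0,0,0,-0.2],
    [-6,-47,0,0,0,0,-0.2]
  ],
  "grip_force": 60
}}

```text
time: 37.65
ee_pos: [474.4, -112.6, 202.8]
ee_rot: [0.049, 0.999, 0.0, -0.001]
wrist_force: [0.7, 0.2, -0.4]
finger_gap: 51.3
grasp_force: 0.0
```

Request:
{"method": "drive_tool", "body": {
  "plan": [
    [-6,-47,0,0,0,0,-0.2],
    [-6,-47,0,0,0,0,-0.2],
    [-6,-47,0,0,0,0,-0.2],
    [-6,-40,0,0,0,0,-0.2],
    [-2,-20,0,0,0,0,-0.2],
    [0,0,0,0,0,0,-0.2],
    [0,0,0,0,0,0,-0.2],
    [0,0,0,0,0,0,-0.2]
  ]
}}

```text
time: 38.45
ee_pos: [449.5, -311.0, 203.6]
ee_rot: [0.049, 0.999, 0.001, -0.001]
wrist_force: [-0.2, 0.1, 0.7]
finger_gap: 51.4
grasp_force: 0.0
```

```bash
python3 - <<'E'
from h import *
s=st();im=optics.grab_frame("wrist")
for v in (140,180,220):
  r=im[v].astype(int);m=np.where((r[:,0]<130)&(r[:,1]<60)&(r[:,2]<60))[0];m=m[(m>230)&(m<330)];print(v,m.min(),m.max(),ray("wrist",m.mean(),v,106))
E
```

```text
38.45 [ 449.5 -311.   203.6] q [-0.61  0.17 -0.05  1.35  0.   -0.51] yyaw 1.473 F [-0.2  0.1  0.7] T [ 0.05  0.01 -0.04] gap 51.4 0.0
140 273 287 [ 388.68765882 -307.71314237  106.        ]
180 273 286 [ 420.60676152 -311.61597536  106.        ]
220 274 286 [ 455.48801941 -314.58047603  106.        ]
```

Request:
{"method": "drive_tool", "body": {
  "plan": [
    [0,-1,-35,0,0,0,-0.2],
    [0,0,-40,0,0,0,-0.2],
    [0,0,-35,0,0,0,-0.2],
    [0,0,-13,0,0,0,-0.2],
    [0,0,0,0,0,0,0.2],
    [0,0,0,0,0,0,0.4],
    [0,0,0,0,0,0,0.5],
    [0,0,0,0,0,0,1]
  ]
}}

```text
time: 39.3
ee_pos: [450.9, -313.7, 83.6]
ee_rot: [0.049, 0.999, -0.001, 0.002]
wrist_force: [0.4, -0.3, 0.9]
finger_gap: 12.8
grasp_force: 59.0
```

Request:
{"method": "drive_tool", "body": {
  "plan": [
    [0,0,0,0,0,0,1],
    [0,0,0,0,0,0,1],
    [0,0,0,0,0,0,1]
  ]
}}

```text
time: 39.6
ee_pos: [450.9, -313.7, 83.5]
ee_rot: [0.049, 0.999, -0.001, 0.002]
wrist_force: [-1.0, 1.5, 6.2]
finger_gap: 13.0
grasp_force: 59.7
```

```bash
python3 -c "
from h import *
st()"
```

```text
39.6 [ 450.9 -313.7   83.5] q [-0.61  0.21 -0.27  1.09  0.   -0.51] yyaw 1.472 F [-1.   1.5  6.2] T [ 0.37 -0.07 -0.04] gap 13.0 59.7
```

Request:
{"method": "drive_tool", "body": {
  "plan": [
    [0,0,5,0,0,0,1],
    [0,0,10,0,0,0,1],
    [0,0,20,0,0,0,1],
    [0,0,25,0,0,0,1],
    [0,0,10,0,0,0,1],
    [2,10,0,0,0,0,1],
    [5,25,0,0,0,0,1],
    [8,40,0,0,0,0,1]
  ]
}}

```text
time: 40.4
ee_pos: [464.1, -237.9, 149.9]
ee_rot: [0.051, 0.999, 0.0, -0.001]
wrist_force: [0.9, -0.2, -3.4]
finger_gap: 12.9
grasp_force: 58.8
```

Request:
{"method": "drive_tool", "body": {
  "plan": [
    [8,42,0,0,0,0,1],
    [8,42,0,0,0,0,1],
    [8,42,0,0,0,0,1],
    [8,42,0,0,0,0,1],
    [8,35,0,0,0,0,1],
    [5,20,0,0,0,0,1],
    [2,9,0,0,0,0,1],
    [0,0,0,0,0,0,1]
  ]
}}

```text
time: 41.2
ee_pos: [511.0, -5.0, 150.3]
ee_rot: [0.048, 0.999, -0.0, -0.001]
wrist_force: [0.0, -0.7, -2.8]
finger_gap: 12.7
grasp_force: 58.9
```

Request:
{"method": "drive_tool", "body": {
  "plan": [
    [0,0,-20,0,0,0,1],
    [0,0,-20,0,0,0,1],
    [0,0,-8,0,0,0,1],
    [0,0,0,0,0,0,1],
    [0,0,0,0,0,0,1],
    [0,0,0,0,0,0,1]
  ]
}}

```text
time: 41.8
ee_pos: [512.2, -6.5, 104.3]
ee_rot: [0.05, 0.999, -0.0, 0.001]
wrist_force: [0.0, 0.1, -2.5]
finger_gap: 13.0
grasp_force: 58.9
```

```bash
python3 -c "
from h import *
st()"
```

```text
41.8 [512.2  -6.5 104.3] q [-0.01  0.13 -0.31  1.12 -0.    0.09] yyaw 1.471 F [ 0.   0.1 -2.5] T [-0.   -0.04  0.01] gap 13.0 58.9
```

Request:
{"method": "drive_tool", "body": {
  "plan": [
    [1,1,-5,0,0,0,1],
    [0,0,-3,0,0,0,1],
    [0,0,-2,0,0,0,1],
    [0,0,-2,0,0,0,1],
    [0,0,-1,0,0,0,1],
    [0,0,0,0,0,0,1],
    [0,0,0,0,0,0,1]
  ]
}}

```text
time: 42.5
ee_pos: [512.7, -5.1, 93.5]
ee_rot: [0.049, 0.999, 0.0, 0.001]
wrist_force: [-9.5, 0.5, 19.9]
finger_gap: 13.1
grasp_force: 62.3
```

```bash
python3 -c "
from h import *
st()"
```

```text
42.5 [512.7  -5.1  93.5] q [-0.01  0.14 -0.33  1.1  -0.    0.09] yyaw 1.472 F [-9.5  0.5 19.9] T [-0.02  1.87 -0.01] gap 13.1 62.3
```

Request:
{"method": "drive_tool", "body": {
  "plan": [
    [0,0,2,0,0,0,1],
    [0,0,0,0,0,0,0.4],
    [0,0,0,0,0,0,0],
    [0,0,0,0,0,0,-0.2],
    [0,0,30,0,0,0,-0.2],
    [0,0,40,0,0,0,-0.2],
    [0,0,25,0,0,0,-0.2],
    [-4,-20,0,0,0,0,-0.2]
  ]
}}

```text
time: 43.3
ee_pos: [511.0, -24.2, 191.1]
ee_rot: [0.048, 0.999, 0.0, 0.003]
wrist_force: [0.5, -0.1, -0.1]
finger_gap: 51.3
grasp_force: 0.0
```

Request:
{"method": "drive_tool", "body": {
  "plan": [
    [-8,-42,0,0,0,0,-0.2],
    [-9,-42,0,0,0,0,-0.2],
    [-9,-43,0,0,0,0,-0.2],
    [-9,-43,0,0,0,0,-0.2],
    [-9,-43,0,0,0,0,-0.2],
    [-9,-43,0,0,0,0,-0.2],
    [-4,-23,0,0,0,0,-0.2],
    [-1,-9,-20,0,0,0,-0.2]
  ]
}}

```text
time: 44.1
ee_pos: [451.1, -316.6, 169.0]
ee_rot: [0.051, 0.999, -0.001, 0.002]
wrist_force: [0.1, 1.1, -0.2]
finger_gap: 51.0
grasp_force: 0.0
```

Request:
{"method": "drive_tool", "body": {
  "plan": [
    [0,0,-20,0,0,0,-0.2],
    [0,0,-20,0,0,0,-0.2],
    [0,0,0,0,0,0,-0.2],
    [0,0,0,0,0,0,-0.2]
  ]
}}

```text
time: 44.5
ee_pos: [450.5, -313.1, 127.3]
ee_rot: [0.049, 0.999, 0.0, -0.0]
wrist_force: [0.3, -0.5, -0.6]
finger_gap: 51.3
grasp_force: 0.0
```

```bash
python3 - <<'E'
from h import *
s=st();im=optics.grab_frame("wrist")
for v in (100,140,180,220):
  r=im[v].astype(int);m=np.where((r[:,0]<130)&(r[:,1]<60)&(r[:,2]<60))[0];m=m[(m>230)&(m<330)]
  if len(m):print(v,m.min(),m.max(),ray("wrist",m.mean(),v,58))
E
```

```text
44.5 [ 450.5 -313.1  127.3] q [-0.61  0.19 -0.19  1.19  0.   -0.51] yyaw 1.472 F [ 0.3 -0.5 -0.6] T [-0.01  0.01 -0.01] gap 51.3 0.0
140 274 291 [ 388.14937705 -307.00099827   58.        ]
180 274 290 [ 416.38583699 -310.22361563   58.        ]
220 275 290 [ 447.29841455 -312.15749723   58.        ]
```

Aligned. I descend (127 to 33) and grip.

Request:
{"method": "drive_tool", "body": {
  "plan": [
    [0,1,-30,0,0,0,-0.2],
    [0,0,-35,0,0,0,-0.2],
    [0,0,-20,0,0,0,-0.2],
    [0,0,-8,0,0,0,-0.2],
    [0,0,0,0,0,0,0.2],
    [0,0,0,0,0,0,0.4],
    [0,0,0,0,0,0,0.5],
    [0,0,0,0,0,0,1]
  ]
}}

```text
time: 45.35
ee_pos: [451.6, -312.7, 36.0]
ee_rot: [0.049, 0.999, -0.001, 0.001]
wrist_force: [0.6, -0.3, 3.8]
finger_gap: 12.8
grasp_force: 59.9
```

Request:
{"method": "drive_tool", "body": {
  "plan": [
    [0,0,0,0,0,0,1],
    [0,0,0,0,0,0,1],
    [0,0,0,0,0,0,1]
  ]
}}

```text
time: 45.65
ee_pos: [451.6, -312.7, 36.0]
ee_rot: [0.049, 0.999, -0.001, 0.001]
wrist_force: [0.1, 0.9, 5.7]
finger_gap: 13.0
grasp_force: 60.2
```

```bash
python3 -c "
from h import *
st()"
```

```text
45.65 [ 451.6 -312.7   36. ] q [-0.61  0.24 -0.34  0.99  0.   -0.51] yyaw 1.472 F [0.1 0.9 5.7] T [ 0.31  0.05 -0.01] gap 13.0 60.2
```

Request:
{"method": "drive_tool", "body": {
  "plan": [
    [0,0,5,0,0,0,1],
    [0,0,15,0,0,0,1],
    [0,0,30,0,0,0,1],
    [0,0,35,0,0,0,1],
    [0,0,35,0,0,0,1],
    [0,0,20,0,0,0,1],
    [2,12,0,0,0,0,1],
    [6,30,0,0,0,0,1]
  ]
}}

```text
time: 46.45
ee_pos: [458.3, -270.6, 173.5]
ee_rot: [0.051, 0.999, -0.0, -0.0]
wrist_force: [-0.1, 0.5, -4.0]
finger_gap: 12.5
grasp_force: 59.0
```

Request:
{"method": "drive_tool", "body": {
  "plan": [
    [8,42,0,0,0,0,1],
    [9,43,0,0,0,0,1],
    [9,43,0,0,0,0,1],
    [9,43,0,0,0,0,1],
    [8,42,0,0,0,0,1],
    [6,30,0,0,0,0,1],
    [3,15,0,0,0,0,1],
    [1,8,0,0,0,0,1]
  ]
}}

```text
time: 47.25
ee_pos: [510.8, -2.5, 172.8]
ee_rot: [0.048, 0.999, -0.0, -0.001]
wrist_force: [-0.5, -0.9, -4.0]
finger_gap: 12.7
grasp_force: 59.1
```

Request:
{"method": "drive_tool", "body": {
  "plan": [
    [0,0,0,0,0,0,1],
    [0,0,-10,0,0,0,1],
    [0,0,-10,0,0,0,1],
    [0,0,0,0,0,0,1],
    [0,0,0,0,0,0,1],
    [0,0,0,0,0,0,1]
  ]
}}

```text
time: 47.85
ee_pos: [511.7, -4.7, 154.4]
ee_rot: [0.05, 0.999, -0.0, 0.0]
wrist_force: [0.0, -0.6, -3.3]
finger_gap: 12.9
grasp_force: 59.0
```

```bash
python3 -c "
from h import *
st()"
```

```text
47.85 [511.7  -4.7 154.4] q [-0.01  0.11 -0.22  1.23 -0.    0.09] yyaw 1.471 F [ 0.  -0.6 -3.3] T [-0.03  0.    0.1 ] gap 12.9 59.0
```

Request:
{"method": "drive_tool", "body": {
  "plan": [
    [1,0,-5,0,0,0,1],
    [0,0,-3,0,0,0,1],
    [0,0,-2,0,0,0,1],
    [0,0,-2,0,0,0,1],
    [0,0,0,0,0,0,1],
    [0,0,0,0,0,0,1]
  ]
}}

```text
time: 48.45
ee_pos: [512.6, -4.2, 142.3]
ee_rot: [0.049, 0.999, -0.0, 0.0]
wrist_force: [-0.2, 0.4, -4.1]
finger_gap: 12.6
grasp_force: 59.2
```

```bash
python3 -c "
from h import *
st()"
```

```text
48.45 [512.6  -4.2 142.3] q [-0.01  0.12 -0.24  1.21 -0.    0.09] yyaw 1.472 F [-0.2  0.4 -4.1] T [ 0.04 -0.03 -0.02] gap 12.6 59.2
```

Request:
{"method": "drive_tool", "body": {
  "plan": [
    [0,-1,-1,0,0,0,1],
    [0,0,-1,0,0,0,1],
    [0,0,0,0,0,0,1],
    [0,0,0,0,0,0,1]
  ]
}}

```text
time: 48.85
ee_pos: [512.7, -4.5, 142.0]
ee_rot: [0.049, 0.999, 0.001, 0.001]
wrist_force: [-3.6, 3.8, 7.4]
finger_gap: 13.3
grasp_force: 60.7
```

```bash
python3 -c "
from h import *
st()"
```

```text
48.85 [512.7  -4.5 142. ] q [-0.01  0.12 -0.25  1.21  0.    0.09] yyaw 1.473 F [-3.6  3.8  7.4] T [0.62 0.87 0.01] gap 13.3 60.7
```

Request:
{"method": "drive_tool", "body": {
  "plan": [
    [0,0,1,0,0,0,0.4],
    [0,0,0,0,0,0,0],
    [0,0,0,0,0,0,-0.2],
    [0,0,0,0,0,0,-0.2],
    [0,0,30,0,0,0,-0.2],
    [0,0,45,0,0,0,-0.2],
    [0,0,45,0,0,0,-0.5],
    [0,0,10,0,0,0,-0.8]
  ],
  "grip_force": 40
}}

```text
time: 49.65
ee_pos: [514.2, -5.3, 276.4]
ee_rot: [0.049, 0.999, 0.0, 0.004]
wrist_force: [1.1, -0.1, 0.3]
finger_gap: 75.8
grasp_force: 0.0
```

Request:
{"method": "drive_tool", "body": {
  "plan": [
    [0,0,0,0,0,0,-0.8],
    [0,0,0,0,0,0,-0.8]
  ]
}}

```text
time: 49.85
ee_pos: [512.4, -5.2, 270.0]
ee_rot: [0.049, 0.999, -0.0, -0.001]
wrist_force: [0.6, 0.2, -1.0]
finger_gap: 77.0
grasp_force: 0.0
```

```bash
python3 - <<'E'
from h import *
st();c,q=np.cos(-.1046),np.sin(-.1046)
for o in[(-73,58,164),(-73,-58,164),(73,58,164),(73,-58,164)]:
  print(o,proj("wrist",(509.9+c*o[0]-q*o[1],-4.9+q*o[0]+c*o[1],o[2])))
a=optics.grab_frame("wrist");b=optics.grab_frame("side")[180:285,230:370]
cv2.imwrite("pics/m9.png",cv2.resize(np.hstack([a,cv2.resize(b,(560,420))]),None,fx=.71,fy=.71)[:,:,::-1])
E
```

```text
49.85 [512.4  -5.2 270. ] q [-0.01  0.11  0.02  1.49  0.    0.09] yyaw 1.472 F [ 0.6  0.2 -1. ] T [-0.02  0.02  0.04] gap 77.0 0.0
(-73, 58, 164) [354.93374876 121.18892981]
(-73, -58, 164) [210.24846721 120.26254253]
(73, 58, 164) [342.30818206 281.04798203]
(73, -58, 164) [220.7411179  280.42532244]
```

View pics/m9.png

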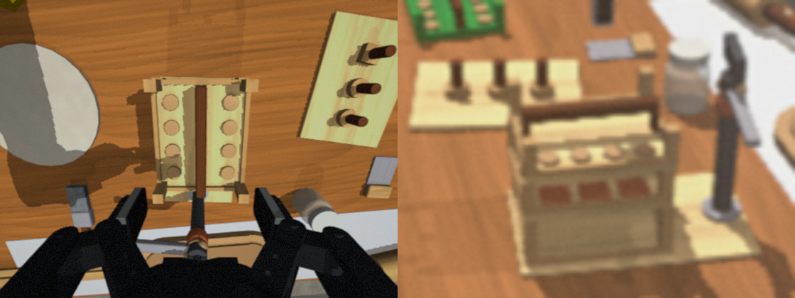

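The stack is square again and the stamps are still standing. Going back to the clamp handle.

Request:
{"method": "drive_tool", "body": {
  "plan": [
    [10,-2,0,0,0,0.148,-0.8],
    [18,-2,0,0,0,0.148,-0.8],
    [20,-3,0,0,0,0.148,-0.8],
    [20,-3,0,0,0,0.148,-0.8],
    [20,-3,0,0,0,0.148,-0.8],
    [20,-3,0,0,0,0.148,-0.8],
    [20,-2,0,0,0,0.148,-0.8],
    [15,-1,0,0,0,0.148,-0.8]
  ]
}}

```text
time: 50.75
ee_pos: [656.1, -24.4, 268.8]
ee_rot: [-0.519, 0.855, 0.001, -0.001]
wrist_force: [1.1, 0.3, -0.0]
finger_gap: 76.9
grasp_force: 0.0
```

Request:
{"method": "drive_tool", "body": {
  "plan": [
    [1,0,0,0,0,0.148,-0.8],
    [0,0,0,0,0,0.148,-0.8],
    [0,0,0,0,0,0,-0.8],
    [0,0,0,0,0,0,-0.8]
  ]
}}

```text
time: 51.15
ee_pos: [656.2, -24.2, 270.0]
ee_rot: [-0.636, 0.772, 0.001, -0.001]
wrist_force: [0.4, -0.8, -0.3]
finger_gap: 76.6
grasp_force: 0.0
```

```bash
python3 -c "
from h import *
st()
print(proj('wrist',(657,-24.5,223)));shot('wrist','w10')"
```

```text
51.15 [656.2 -24.2 270. ] q [-0.04  0.4   0.4   1.57 -0.   -1.41] yyaw 2.949 F [ 0.4 -0.8 -0.3] T [ 0.06 -0.01  0.02] gap 76.6 0.0
[280.25626931 236.30424988]
```

View pics/w10.png

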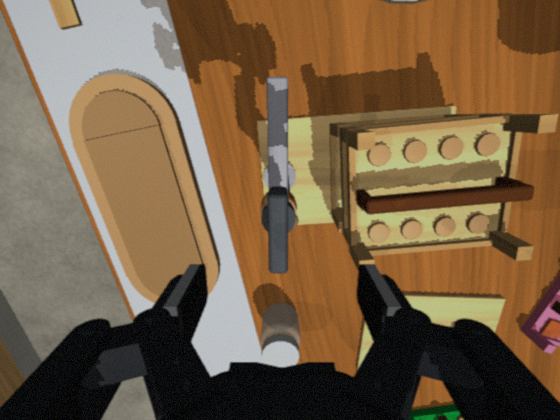

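The handle is centred between the fingers, at (278,190) to (278,272). Descend, grip and swing back.

Request:
{"method": "drive_tool", "body": {
  "plan": [
    [0,-1,-30,0,0,0,-0.5],
    [0,0,-30,0,0,0,0],
    [0,0,-14,0,0,0,0.2],
    [0,0,0,0,0,0,0.5],
    [0,0,0,0,0,0,1],
    [0,0,0,0,0,0,1],
    [0,0,0,0,0,0,1],
    [0,0,0,0,0,0,1]
  ]
}}

```text
time: 52.0
ee_pos: [658.7, -25.8, 196.4]
ee_rot: [-0.636, 0.771, -0.001, 0.001]
wrist_force: [10.6, -1.8, -13.2]
finger_gap: 12.8
grasp_force: 42.5
```

Request:
{"method": "drive_tool", "body": {
  "plan": [
    [0,0,0,0,0,-0.1,1],
    [0,0,0,0,0,-0.14,1],
    [0,0,0,0,0,-0.14,1],
    [0,0,0,0,0,-0.14,1],
    [0,0,0,0,0,-0.14,1],
    [0,0,0,0,0,-0.14,1],
    [0,0,0,0,0,-0.14,1],
    [0,0,0,0,0,-0.14,1]
  ]
}}

```text
time: 52.8
ee_pos: [657.6, -24.7, 196.4]
ee_rot: [-0.147, 0.989, 0.0, 0.0]
wrist_force: [5.3, 1.2, -12.2]
finger_gap: 12.9
grasp_force: 42.8
```

```bash
python3 -c "
from h import *
st()"
```

```text
52.8 [657.6 -24.7 196.4] q [-0.04  0.39  0.22  1.4   0.   -0.33] yyaw 1.866 F [  5.3   1.2 -12.2] T [ 0.44 -1.05  0.15] gap 12.9 42.8
```

Request:
{"method": "drive_tool", "body": {
  "plan": [
    [0,0,0,0,0,-0.14,1],
    [0,0,0,0,0,-0.14,1],
    [0,0,0,0,0,-0.12,1],
    [0,0,0,0,0,0,1],
    [0,0,0,0,0,0,1],
    [0,0,0,0,0,0,1]
  ]
}}

```text
time: 53.4
ee_pos: [657.5, -24.1, 196.4]
ee_rot: [0.05, 0.999, 0.001, -0.0]
wrist_force: [4.8, 2.8, -12.7]
finger_gap: 13.5
grasp_force: 42.8
```

```bash
python3 -c "
from h import *
st()"
```

```text
53.4 [657.5 -24.1 196.4] q [-0.04  0.39  0.22  1.41  0.    0.06] yyaw 1.471 F [  4.8   2.8 -12.7] T [ 0.72 -1.1  -0.06] gap 13.5 42.8
```

Clamp is at about 0. Release, retreat up and toward the robot, then do the final check.

Request:
{"method": "drive_tool", "body": {
  "plan": [
    [0,0,0,0,0,0,0.5],
    [0,0,0,0,0,0,0],
    [0,0,0,0,0,0,-0.6],
    [0,0,0,0,0,0,-0.8],
    [0,0,25,0,0,0,-0.8],
    [0,0,45,0,0,0,-0.8],
    [0,0,40,0,0,0,-0.8],
    [-30,0,20,0,0,0,-0.8]
  ]
}}

```text
time: 54.2
ee_pos: [629.3, -25.3, 329.5]
ee_rot: [0.049, 0.999, -0.0, 0.002]
wrist_force: [-0.1, -0.1, -0.3]
finger_gap: 76.6
grasp_force: 0.0
```

Request:
{"method": "drive_tool", "body": {
  "plan": [
    [-40,0,0,0,0,0,-0.8],
    [-40,0,0,0,0,0,-0.8],
    [-40,0,0,0,0,0,-0.8],
    [-40,0,0,0,0,0,-0.8],
    [0,0,0,0,0,0,-0.8],
    [0,0,0,0,0,0,-0.8]
  ]
}}

```text
time: 54.8
ee_pos: [466.1, -25.3, 328.5]
ee_rot: [0.05, 0.999, -0.0, 0.001]
wrist_force: [0.4, -0.0, 0.3]
finger_gap: 77.0
grasp_force: 0.0
```

```bash
python3 - <<'E'
from h import *
st()
a=optics.grab_frame("wrist");b=optics.grab_frame("side")[180:285,230:370]
cv2.imwrite("pics/m11.png",cv2.resize(np.hstack([a,cv2.resize(b,(560,420))]),None,fx=.71,fy=.71)[:,:,::-1])
E
```

```text
54.8 [466.1 -25.3 328.5] q [-0.05  0.03  0.07  1.61 -0.    0.05] yyaw 1.472 F [ 0.4 -0.   0.3] T [ 0.02 -0.08 -0.01] gap 77.0 0.0
```

View pics/m11.png

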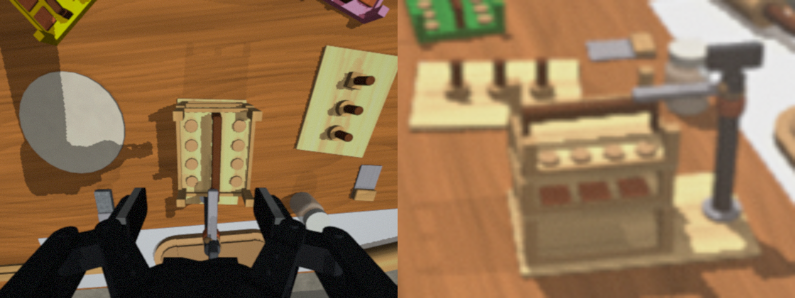

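The clamp lies over the bar, the stack is square, and the three stamps stand well inside the board. Handing in.

```bash
python3 -c "
from bench import job
print(job.sign_off())"
```

```text
the job is handed in; nothing more can be done
None
```

The job is handed in at 54.8 s of the 210 s allowed (sign-off gave no verdict): the clamp broke free and is back straight over the trays, both trays are restacked in their old order, and all three stamps found stand upright on the board in the last camera check.

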